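Press a T-nut into a plywood foot block with the hand lever press

ROBOT

A 6-joint arm with a two-finger parallel gripper is mounted at the origin on the work surface. World frame = base frame: x ahead of the robot, y to its left, z up, the work surface at z = 0. Lengths are in m, angles in rad, forces in N, time in s.
With the tool pointing down it reaches from about 0.35 to 0.775 m from the base axis. Payload 7.3 kg.
Tool frame: the origin (TCP) lies midway between the tips of the shut fingers; the grasp point (between the pads) lies 19 mm behind it; x points along the fingers, z is the direction in which the jaws open and shut, and the axes are right-handed (so a half turn about x gives the same grasp; the last joint's range is limited). The gripper opens to 92 mm and grips with 3 to 60 N. Pads are 19 mm wide; open, the fingers measure 130 mm over their backs; the gripper's body (75 mm by 190 mm) begins 47 mm behind the grasp point.
Start: joints at [-1.3, 0.342, 1.524, -0, 1.275, -0.146], TCP at [0.213, -0.48, 0.227] pointing down, gripper open.
Joint ranges: [-2.53, 2.53], [-0.77, 2.02], [0.04, 2.7], [-1, 4.14], [0.28, 2.66], [-3.11, 3.11]. Speed limits (rad/s): [2.57, 2.57, 3.14, 3.14, 3.14, 3.14].

INTERFACE

Orientations are given as [roll, pitch, yaw] about the fixed x, y, z axes, in that order (R = Rz(yaw) Ry(pitch) Rx(roll)).
In Python, from cell import observe, cams, robot gives the robot as it stands.
- The arm moves only by the tool jog_arm, never from a script. Its argument "plan" is one flat list of numbers, 7 for each row, row after row: the turn, a rotation vector about the tool's x, y, z in degrees, then the shift along the tool's x, y, z in cm, then the opening, from -1 (shut) to 1 (fully open). In form: [ax, ay, az, x, y, z, jaw, ax, ay, az, x, y, z, jaw, ...]. A call has 1 to 10 rows; each row is the pose to reach, as a shift and turn from the pose commanded when the call began, along the tool's axes at that moment; what a row does not reach only later rows make up. A row lasts 1/10 s, in which the tool goes at most 50 mm and 8.59 degrees, less where a joint would pass 70% of its speed; a pose out of reach is approached as far as the arm can. A call with a gripper value outside its range is refused whole. The fingers move at their own pace and stop on an object; "newtons" is the grip in N (left out, the last holds). Time passes only in rows, so rows that repeat a pose let the fingers close. It gives the time, the measured TCP pose, the force and the opening at its end, in the units of the state.
- observe(): the state, without advancing time (a new reading comes with each control period).
- cams.read_camera(name): name is "side" or "top" or "wrist"; returns a dict with "image" (400x640x3 uint8, red, green, blue), "fov_y" (degrees; the focal length in pixels is half the picture's height over the tangent of half this angle, whatever the lens; pixels are square), "cx", "cy" (the principal point, pixels), "T" (4x4, takes a point from camera to world coordinates). Camera axes: x right, y down, z forward; pixel columns grow to the right and rows downward; lengths in m; the calibration is good to about 2 mm. A picture is of the moment at which its call begins. There is no depth.
- robot.hand_in(): hands the job in, once; it reports no verdict.
The state is a dict: "time": time; "qpos": joint angles; "qvel": joint speeds; "joint_efforts": joint torques, N m; "tool_pos": TCP position; "tool_rot": TCP orientation; "contact_force": force on the tool from outside, world axes, zero at the start; "torque": the same for the moment, N m; "opening": finger opening in m.
Only numpy, scipy, OpenCV 4.12 (cv2) and the standard library are available. Lean on these libraries where they do the work, as an engineer would, in place of code of your own. Each camera call takes 0.05 s, during which the arm holds its last target.

TASK

One of the three plywood foot blocks has a T-nut still standing proud in its hole. Set that block flat on the press, nut end first and nut up, snug in the corner of the two stops so that the nut is under the ram, and let go of it. Then swing the sprung lever all the way to its stop so the nut is driven home, hold it there a moment, let the lever come right back up, and leave the block in the stops; do not disturb the other two blocks or the tub of nuts.

Things in the scene. Friction and masses are not known exactly. Their poses are not given: they have to be found in the camera images.
- block_centre (a point): Centre, half-way up, of the block to press: plywood, 76 long (own x) x 44 wide (own y) x 24 mm thick, 40 to 70 g, loose, flat on the bench. Own z is up; own x points from the plain end to the nut end, within 0.4 rad of world x at the start. The nut's axis is 12 mm ahead of the centre: 26 mm from the nut end, 50 mm from the plain end. The only block with a nut standing up from it.
- nut_top (a point): Centre of the top face of the T-nut: steel flange 22 mm across, 2 mm thick, its underside standing 6.5 to 8 mm off the block's top at the start (so at most 34 mm from the block's underside to the nut's top). It goes straight down in the block against 14 N of friction and stays where it is pushed; fully home the flange lies on the wood.
- nut (a joint): How far the T-nut has gone into the block, m: 0 to 0.0015 at the start, 0.008 fully home (flange on the wood).
- press: Grey cast hand lever press, fixed to the bench, yaw within 0.2 rad. Origin on the bench under the ram's axis; own x points to the back (away from the worker), y to the left, z up. Foot 110 mm wide, from x -80 to +135 mm. Ground steel bolster on it, where the block goes: 90 mm wide, x -70 to +45 mm, top at z 35 mm. Column behind from x +65 mm. Lever on the right side (-y).
- press_spot (a point): Point on the bolster's top straight under the ram's axis (z 35 mm), axes as the press. Two dark stops 10 mm high stand on the bolster: back stop's face at own x +26 mm (50 mm wide, centred); side stop's face at own y +22 mm (left), from x -8 to +28 mm. A block touching both and square has its nut over this point, its centre at own x -12 mm and 12 mm above it.
- lever_ball (a point): Centre of the black ball, 32 mm across, at the end of the lever: a 12 mm steel bar in a vertical plane 102 mm to the right of the ram axis, 160 mm from pivot to ball centre. Raised, it is 264 mm above the bench; at the stop 86 mm. At least 25 mm free on each side of it all along its arc. It can be pressed down from on top with the shut fingertips, or gripped (it then turns between the fingers).
- lever_axis (a point): Point on the lever's pivot (axis along the press's y) in the plane of the ball; axes as the press. 20 mm behind the ram axis, 161 mm above the bench. The ball moves on a circle of 160 mm about it: with the lever at q it lies at x = -0.160 cos(0.698 - q), z = +0.160 sin(0.698 - q) from this point.
- lever (a joint): Lever angle, rad: 0 raised (bar 40 degrees above level, towards the worker), grows as the ball is swung down; stop at 1.187 (28 degrees below level). Sprung: about 3 N at the ball to start, 7 N at the stop with a nut under the ram; returns to 0 by itself in about a second when let go. It moves the ram down 17.3 mm per rad.
- done_centre (a point): Centre, half-way up, of a finished block of the same size whose nut is already flush with its flange on the wood. Leave alone.
- plain_centre (a point): Centre, half-way up, of a block of the same size with an empty hole and no nut. Leave alone.
- nut_tub: Open red tub of T-nuts, 110 x 80 x 45 mm, origin under its centre. Leave alone.
- block: The same block as block_centre, origin at the centre of its underside, axes the same.
- head_front (a point): Middle of the lower front edge of the press head: 34 mm in front of the ram axis, z 95 mm. Head 64 mm wide, 104 mm high (its front plate 6 mm prouder). The round ram, 24 mm across, hangs from it to z 81.5 mm and goes down 20.5 mm. The head leaves no room for an upright gripper over the bolster: come from the front, fingers leaning about 35 degrees, pointing to the back and down.
Not all that is in view belongs to the job. What is shaped like the block but purple is not meant.

How it is judged:
By the outcome, as a careful person would: the job done as asked, in the order asked, and still so for the second after the job is handed in, with the robot touching nothing.
It also fails if it takes over 72 s, if anything falls off the work surface, if the arm or the gripper's body presses on something with over 40 N, if the wrist force passes 120 N, or if a joint passes its speed limit or range.

## Working session

There is one attempt and no reset: what is moved stays moved. The work goes in short steps, Python scripts to look and compute and a tool call to move; the robot and the scene stay as the last step left them, time stands still between calls to the robot, and variables do not carry over. Pictures are saved under pics/ and viewed, and the job is handed in when it is done.

Besides the shell and the picture viewer there is one more tool, called as name(argument=value, ...), one argument or row to a line, values as JSON. jog_arm: Moves the arm, as the interface text tells. Its arguments: {"type":"object","properties":{"plan":{"type":"array"},"newtons":{"type":"number"}},"required":["plan"]}

```bash
ls; mkdir -p pics; python3 - <<'E'
from cell import observe,cams,robot
import cv2,numpy as np
print(observe())
for n in ["side","top","wrist"]:
    d=cams.read_camera(n); cv2.imwrite(f"pics/{n}0.png",d["image"][:,:,::-1]); np.savez(f"pics/{n}0.npz",**d)
    print(n,d["fov_y"],d["cx"],d["cy"],np.round(d["T"],4).tolist(), [k for k in d])
E
```

```text
pics
{'time': 0.0, 'qpos': array([-1.30002096e+00,  3.42708769e-01,  1.52502736e+00,  1.46866808e-05,
        1.27537144e+00, -1.45989453e-01]), 'qvel': array([ 9.06832668e-05,  4.42234915e-04,  1.56975035e-04,  1.52970406e-03,
       -6.13578286e-04,  1.01413403e-03]), 'joint_efforts': array([ 9.98138858e-04, -4.31250143e+01, -2.44216973e+01,  7.18521327e-02,
        5.60707622e-02, -1.23566715e-04]), 'tool_pos': array([ 0.21244279, -0.47965595,  0.22604859]), 'tool_rot': array([2.986333  , 1.56928135, 1.8322972 ]), 'contact_force': array([-1.17433262,  0.35908628,  0.08630554]), 'torque': array([ 0.02386631,  0.03297767, -0.02329374]), 'opening': 0.0919937449563629}
side 48.739320520415454 322.6537884776001 197.99403451678828 [[-0.9485, -0.1592, 0.2738, 0.2899], [-0.3166, 0.4513, -0.8343, 0.9991], [0.0092, -0.8781, -0.4784, 0.7044], [0.0, 0.0, 0.0, 1.0]] ['image', 'fov_y', 'cx', 'cy', 'T']
top 46.61737617261907 318.9819405027935 204.48160986549777 [[-0.001, -0.9885, 0.1512, 0.4095], [-0.9999, 0.0027, 0.011, 0.0689], [-0.0113, -0.1512, -0.9884, 1.1453], [0.0, 0.0, 0.0, 1.0]] ['image', 'fov_y', 'cx', 'cy', 'T']
wrist 66.46500526562883 324.83136474167253 199.1366215227864 [[0.4047, -0.8842, -0.2332, 0.2758], [-0.9144, -0.3919, -0.1013, -0.452], [-0.0018, 0.2542, -0.9672, 0.3835], [0.0, 0.0, 0.0, 1.0]] ['image', 'fov_y', 'cx', 'cy', 'T']
```

View pics/top0.png

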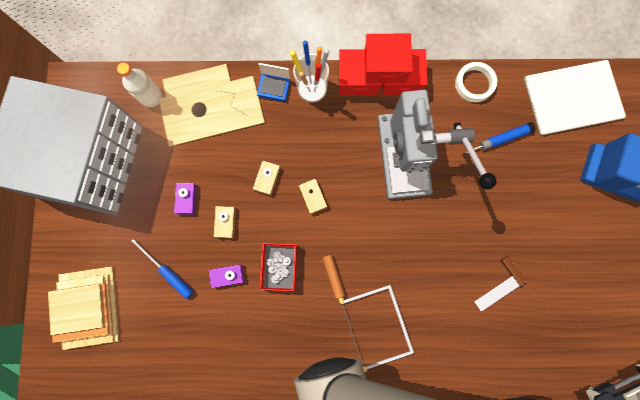

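View pics/side0.png

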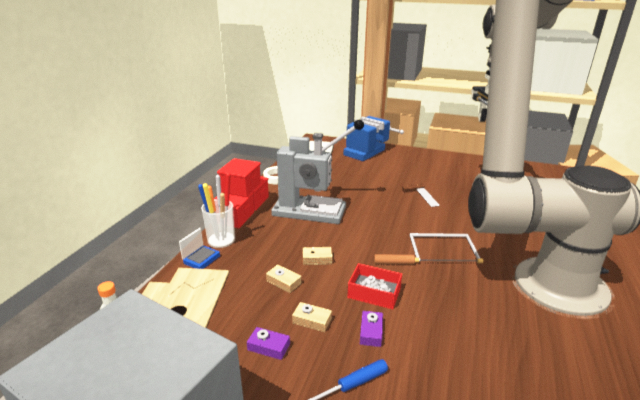

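View pics/wrist0.png

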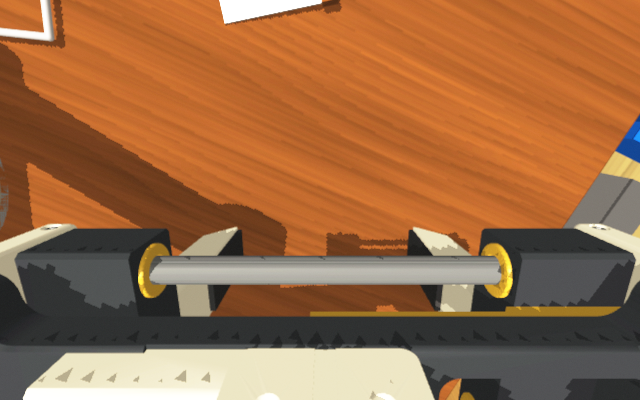

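Possible targets in the top view: tan blocks at (224,222), (266,178) and (313,196, empty hole); purple ones at (185,198) and (227,276) are excluded. I'll crop in on these.

```bash
python3 - <<'E'
import cv2,numpy as np
a=cv2.imread("pics/top0.png"); b=cv2.imread("pics/side0.png")
c=cv2.resize(a[150:250,200:340],None,fx=5,fy=5,interpolation=cv2.INTER_CUBIC)
d=cv2.resize(b[235:335,255:345],None,fx=5,fy=5,interpolation=cv2.INTER_CUBIC)
cv2.imwrite("pics/c1.png",c);cv2.imwrite("pics/c2.png",d)
cv2.imwrite("pics/c3.png",cv2.resize(a[80:220,370:510],None,fx=4,fy=4,interpolation=cv2.INTER_CUBIC))
cv2.imwrite("pics/c4.png",cv2.resize(b[110:230,260:380],None,fx=5,fy=5,interpolation=cv2.INTER_CUBIC))
E
```

```text
(no output)
```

View pics/c1.png

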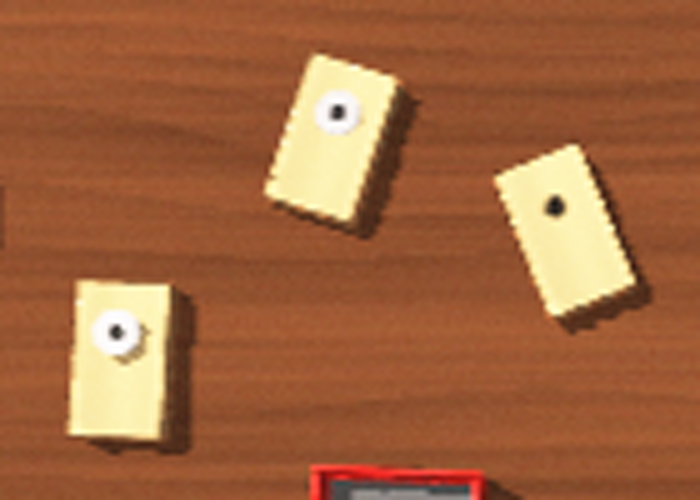

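View pics/c2.png

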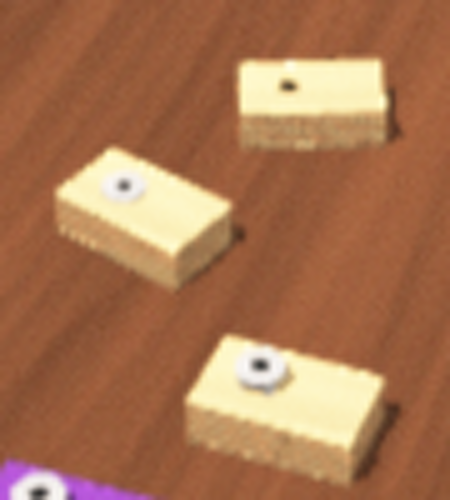

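View pics/c3.png

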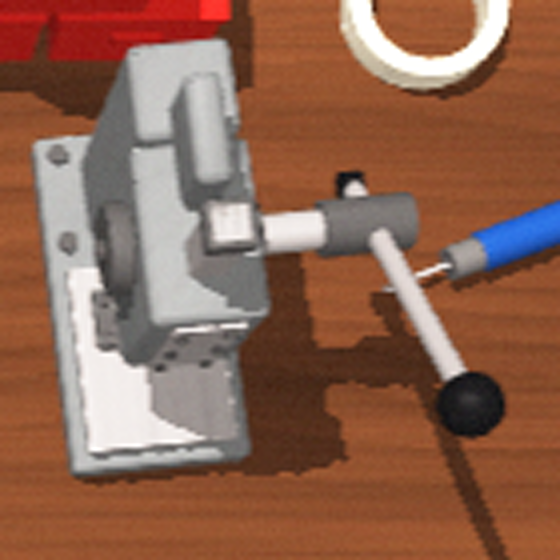

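View pics/c4.png

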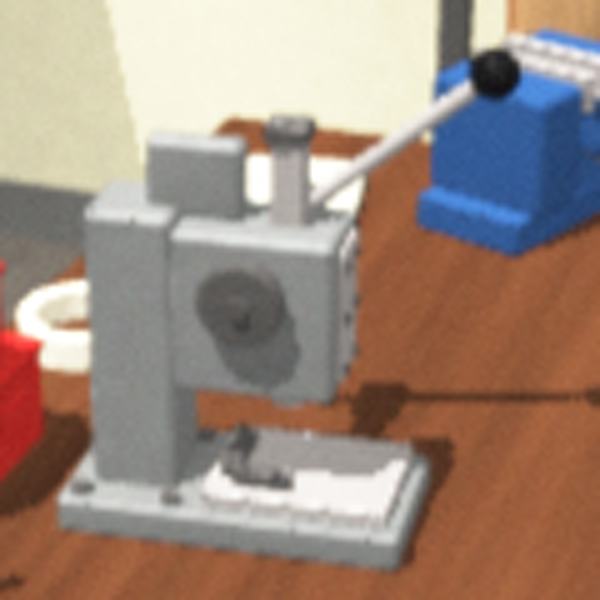

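The target is the tan block at top (224,222): it has a proud nut that casts a shadow on the wood. (266,178) is flush and (313,196) has an empty hole. Next I fit the poses.

```bash
cat > h.py <<'E'
import numpy as np
from scipy.spatial.transform import Rotation as R
from scipy.optimize import least_squares
def proj(d,P):
    P=np.atleast_2d(P);T=d["T"];p=(P-T[:3,3])@T[:3,:3]
    f=200/np.tan(np.radians(float(d["fov_y"]))/2)
    return np.c_[d["cx"]+f*p[:,0]/p[:,2],d["cy"]+f*p[:,1]/p[:,2]]
def crop(pts,s,ox,oy): return (np.array(pts,float)+.5)/s-.5+[ox,oy]
def tf(q,P):
    P=np.array(P,float);c,s=np.cos(q[2]),np.sin(q[2])
    return np.c_[q[0]+c*P[:,0]-s*P[:,1],q[1]+s*P[:,0]+c*P[:,1],P[:,2]]
def fit(obs,q0):
    # obs list of (cam,modelpts(mm),pix)
    def r(q): return np.concatenate([(proj(d,tf(q,np.array(M)/1000))-u).ravel() for d,M,u in obs])
    s=least_squares(r,q0,loss='soft_l1'); return s.x,r(s.x).reshape(-1,2)
E
python3 - <<'E'
from h import *
top=dict(np.load("pics/top0.npz"));side=dict(np.load("pics/side0.npz"))
np.set_printoptions(suppress=True,precision=4)
ct=crop([(78,281),(173,287),(162,440),(68,435),(117,332)],5,200,150)
M=[(38,22,24),(38,-22,24),(-38,-22,24),(-38,22,24)]
cs=crop([(225,337),(385,377),(350,455),(187,403),(350,485),(187,437),(261,367)],5,255,235)
# side cam: x right = -x world, so left pts have larger x
Ms=[(38,-22,24),(-38,-22,24),(-38,22,24),(38,22,24),(-38,22,0),(38,22,0),(12,0,33)]
for o in ([(top,M+[(12,0,33)],ct)],[(side,Ms,cs)],[(top,M+[(12,0,33)],ct),(side,Ms,cs)]):
    q,r=fit(o,[.4,.2,0]);print("block",q);print(r.round(1).tolist())
bt=crop([(88,455),(240,437),(68,268)],4,370,80)
ballt=crop([(470,403)],4,370,80)
bs=crop([(205,495),(375,525)],5,260,110); balls=crop([(495,73)],5,260,110)
Mb=[(-70,45,35),(-70,-45,35)]
ball=[(-102.6,-102,264)]
ot=[(top,Mb,bt[:2]),(top,ball,ballt)]
os_=[(side,[(-70,45,35)],bs[1:]),(side,ball,balls)]
for o in (ot,os_,ot+os_):
    q,r=fit(o,[.55,-.2,0]);print("press",q);print(r.round(1).tolist())
E
```

```text
block [ 0.5394  0.3137 -0.0433]
[[0.6, 0.0], [-0.5, -0.5], [-0.5, -0.0], [0.2, 0.2], [0.2, 0.3]]
block [ 0.5362  0.3157 -0.035 ]
[[0.2, -0.2], [0.0, 0.3], [0.1, -1.7], [-0.2, -0.5], [-0.0, 0.6], [0.1, 1.0], [-0.1, -0.0]]
block [ 0.5375  0.3143 -0.0344]
[[0.2, 0.9], [-0.9, 0.2], [-0.6, 0.7], [0.1, 1.1], [-0.1, 1.0], [-0.2, -0.7], [-0.3, -0.3], [-0.3, -2.3], [-0.5, -1.0], [-0.4, 0.0], [-0.3, 0.4], [-0.4, -0.5]]
press [ 0.681  -0.1329  0.1125]
[[0.5, -0.1], [-0.7, 0.2], [0.1, -0.0]]
press [ 0.6803 -0.1262  0.0638]
[[0.1, -0.6], [-0.1, 1.3]]
press [ 0.6817 -0.1337  0.0985]
[[0.4, -0.6], [-0.7, 0.2], [-0.1, 0.4], [1.1, -2.2], [-0.9, -0.0]]
```

```bash
cat >> h.py <<'E'
np.set_printoptions(suppress=True,precision=3)
def cur():
    from cell import observe
    s=observe();return s["tool_pos"],R.from_euler("xyz",s["tool_rot"]).as_matrix(),s
def toolR(th,psi,sgn):
    th=np.radians(th);x=np.array([np.sin(th)*np.cos(psi),np.sin(th)*np.sin(psi),-np.cos(th)])
    z=sgn*np.array([-np.sin(psi),np.cos(psi),0]);return np.c_[x,np.cross(z,x),z]
def delta(p,Rt,pc=None,Rc=None):
    if pc is None: pc,Rc,_=cur()
    rv=np.degrees(R.from_matrix(Rc.T@Rt).as_rotvec());sh=Rc.T@(np.array(p)-pc)*100
    return np.r_[rv,sh]
def pt(q,P): return tf(q,np.array([P])/1000)[0]
BL=[0.538,0.3145,-0.036]; PR=[0.681,-0.133,0.10]
E
python3 - <<'E'
from h import *
p,Rc,s=cur();print(Rc)
for sg in(1,-1):
    Rt=toolR(42,BL[2],sg)
    print(sg,delta([.42,0,.26],Rt),delta(pt(BL,(-22,0,110)),Rt),np.linalg.norm(delta(p,Rt)[:3]))
E
```

```text
[[-0.     0.914  0.405]
 [ 0.001  0.405 -0.914]
 [-1.     0.    -0.001]]
1 [-144.978  -55.66   -12.902   -3.333   38.398  -35.473] [-144.978  -55.66   -12.902   11.698   59.939  -60.399] 155.83036309009864
-1 [ 24.74   -9.567  41.272  -3.333  38.398 -35.473] [ 24.74   -9.567  41.272  11.698  59.939 -60.399] 49.06097665064417
```

jog_arm(
  plan=[24.7,-9.6,41.3,-3.3,38.4,-35.5,1,24.7,-9.6,41.3,-3.3,38.4,-35.5,1,24.7,-9.6,41.3,-3.3,38.4,-35.5,1,24.7,-9.6,41.3,-3.3,38.4,-35.5,1,24.7,-9.6,41.3,-3.3,38.4,-35.5,1,24.7,-9.6,41.3,-3.3,38.4,-35.5,1,24.7,-9.6,41.3,-3.3,38.4,-35.5,1,24.7,-9.6,41.3,-3.3,38.4,-35.5,1,24.7,-9.6,41.3,-3.3,38.4,-35.5,1,24.7,-9.6,41.3,-3.3,38.4,-35.5,1],
)

```text
time: 1.15
tool_pos: [0.3955, -0.0563, 0.2542]
tool_rot: [1.567, 0.843, -0.041]
contact_force: [0.4, 0.1, -0.7]
opening: 0.0919
```

```bash
python3 - <<'E'
from h import *
p,Rc,s=cur();print(s["time"],p,Rc,s["qpos"])
Rt=toolR(42,BL[2],-1)
print(delta(pt(BL,(-22,0,110)),Rt))
E
```

```text
1.15 [ 0.396 -0.056  0.254] [[ 0.665  0.746 -0.038]
 [-0.027 -0.026 -0.999]
 [-0.747  0.665  0.003]] [-0.667 -0.281  2.335  0.759  0.602  0.408]
[  0.037   0.173   0.311  17.775  -1.577 -37.621]
```

jog_arm(
  plan=[0,0.2,0.3,17.8,-1.6,-37.6,1,0,0.2,0.3,17.8,-1.6,-37.6,1,0,0.2,0.3,17.8,-1.6,-37.6,1,0,0.2,0.3,17.8,-1.6,-37.6,1,0,0.2,0.3,17.8,-1.6,-37.6,1,0,0.2,0.3,17.8,-1.6,-37.6,1,0,0.2,0.3,17.8,-1.6,-37.6,1,0,0.2,0.3,17.8,-1.6,-37.6,1,0,0.2,0.3,17.8,-1.6,-37.6,1,0,0.2,0.3,17.8,-1.6,-37.6,1],
)

```text
time: 2.15
tool_pos: [0.4369, 0.1172, 0.2061]
tool_rot: [1.537, 0.876, -0.081]
contact_force: [0.1, 0.3, -0.3]
opening: 0.0919
```

```bash
cat > snap.py <<'E'
import sys,cv2,numpy as np
from cell import cams
for n in sys.argv[2:]:
    d=cams.read_camera(n);k=f"pics/{n}{sys.argv[1]}";cv2.imwrite(k+".png",d["image"][:,:,::-1]);np.savez(k+".npz",**d)
E
python3 snap.py 1 wrist; python3 - <<'E'
from h import *
p,Rc,s=cur();print(s["time"],p,s["qpos"])
Rt=toolR(42,BL[2],-1)
print(delta(pt(BL,(-22,0,110)),Rt))
d=dict(np.load("pics/wrist1.npz"));print(d["T"])
print(proj(d,tf(BL,np.array([(38,22,24),(38,-22,24),(-38,-22,24),(-38,22,24),(12,0,33)])/1000)))
E
```

```text
2.2 [0.438 0.119 0.206] [ 0.235 -0.004  2.271 -0.785  0.283  2.552]
[ -0.249   1.549   2.141  11.37   -0.792 -20.22 ]
[[-0.055 -0.905  0.422  0.389]
 [-0.998  0.041 -0.042  0.124]
 [ 0.021 -0.423 -0.906  0.371]
 [ 0.     0.     0.     1.   ]]
[[143.052 187.839]
 [178.474 187.569]
 [166.424 246.062]
 [127.725 246.555]
 [152.772 203.603]]
```

View pics/wrist1.png

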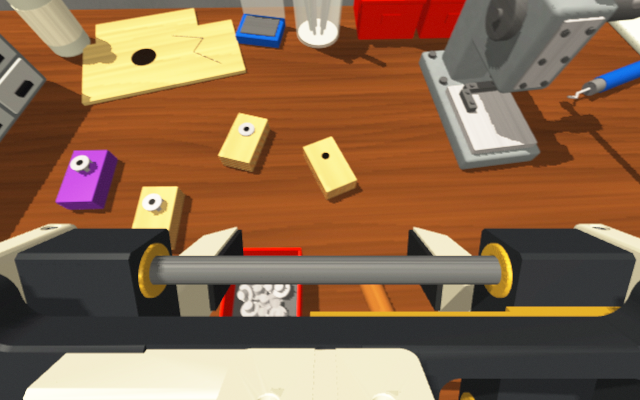

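```bash
python3 - <<'E'
from h import *
p,Rc,s=cur();np.save("pics/s2.npy",np.r_[s["qpos"],p,s["tool_rot"]])
S=[([-1.3,.3427,1.525,0,1.2754,-.146],[.21244,-.47966,.22605],[2.986333,1.56928,1.832297]),
([-0.667,-.281,2.335,.759,.602,.408],[.3955,-.0563,.2542],[1.567,.843,-.041]),
(s["qpos"],p,s["tool_rot"])]
def A(q,s4=1,s5=1,s6=1):
    return (R.from_euler('z',q[0])*R.from_euler('y',q[1]+q[2])*R.from_euler('z',s4*q[3])*R.from_euler('y',s5*q[4])*R.from_euler('z',s6*q[5])).as_matrix()
for s4 in(1,-1):
  for s6 in (1,-1):
    print(s4,s6)
    for q,pp,e in S:
        Rm=A(q,s4,1,s6);Rt=R.from_euler("xyz",e).as_matrix()
        print("zaxis",Rm[:,2],"toolx",Rt[:,0]); print((Rm.T@Rt).round(2).tolist())
E
```

```text
1 1
zaxis [-0.     0.001 -1.   ] toolx [-0.     0.001 -1.   ]
[[0.0, -0.0, -1.0], [0.0, 1.0, -0.0], [1.0, -0.0, 0.0]]
zaxis [ 0.665 -0.027 -0.747] toolx [ 0.665 -0.027 -0.747]
[[-0.0, -0.0, -1.0], [0.0, 1.0, -0.0], [1.0, -0.0, -0.0]]
zaxis [ 0.639 -0.05  -0.767] toolx [ 0.639 -0.05  -0.767]
[[0.0, -0.0, -1.0], [0.0, 1.0, -0.0], [1.0, -0.0, 0.0]]
1 -1
zaxis [-0.     0.001 -1.   ] toolx [-0.     0.001 -1.   ]
[[0.0, 0.29, -0.96], [0.0, 0.96, 0.29], [1.0, -0.0, 0.0]]
zaxis [ 0.665 -0.027 -0.747] toolx [ 0.665 -0.027 -0.747]
[[-0.0, -0.73, -0.68], [0.0, 0.68, -0.73], [1.0, -0.0, -0.0]]
zaxis [ 0.639 -0.05  -0.767] toolx [ 0.639 -0.05  -0.767]
[[0.0, 0.92, -0.38], [-0.0, 0.38, 0.92], [1.0, -0.0, 0.0]]
-1 1
zaxis [-0.     0.001 -1.   ] toolx [-0.     0.001 -1.   ]
[[0.0, -0.0, -1.0], [0.0, 1.0, -0.0], [1.0, -0.0, 0.0]]
zaxis [ 0.182 -0.64  -0.747] toolx [ 0.665 -0.027 -0.747]
[[-0.18, -0.93, -0.31], [0.69, 0.1, -0.71], [0.7, -0.34, 0.63]]
zaxis [ 0.547  0.334 -0.767] toolx [ 0.639 -0.05  -0.767]
[[0.07, 1.0, -0.05], [0.38, 0.02, 0.92], [0.92, -0.08, -0.38]]
-1 -1
zaxis [-0.     0.001 -1.   ] toolx [-0.     0.001 -1.   ]
[[0.0, 0.29, -0.96], [0.0, 0.96, 0.29], [1.0, -0.0, 0.0]]
zaxis [ 0.182 -0.64  -0.747] toolx [ 0.665 -0.027 -0.747]
[[-0.63, -0.71, 0.31], [0.34, -0.61, -0.71], [0.7, -0.34, 0.63]]
zaxis [ 0.547  0.334 -0.767] toolx [ 0.639 -0.05  -0.767]
[[0.38, 0.4, 0.83], [0.08, -0.91, 0.4], [0.92, -0.08, -0.38]]
```

```bash
python3 - <<'E'
from h import *
p,Rc,s=cur()
for th in (0,15):
    print(delta(pt(BL,(-22,0,150)),toolR(th,BL[2],-1)))
E
```

```text
[ -0.804   1.384 -39.857   8.301   1.772 -20.15 ]
[ -0.608   1.459 -24.858   8.301   1.772 -20.15 ]
```

jog_arm(
  plan=[-0.8,1.4,-40,2,0,-4,1,-0.8,1.4,-40,2,0,-4,1,-0.8,1.4,-40,4,1,-8,1,-0.8,1.4,-40,4,1,-8,1,-0.8,1.4,-40,8.3,1.8,-20.2,1,-0.8,1.4,-40,8.3,1.8,-20.2,1],
)

```text
time: 2.8
tool_pos: [0.5088, 0.2869, 0.1568]
tool_rot: [-1.525, 1.564, -3.132]
contact_force: [1.0, -0.1, -0.0]
opening: 0.0919
```

```bash
python3 - <<'E'
from h import *
p,Rc,s=cur();print(s["time"],p,s["qpos"]);np.save("pics/s3.npy",np.r_[s["qpos"],p,s["tool_rot"]])
print(delta(pt(BL,(-22,0,150)),toolR(0,BL[2],-1)))
E
```

```text
2.8 [0.509 0.287 0.157] [0.381 0.513 1.452 0.003 1.183 1.987]
[ 0.006  0.019  0.414  0.672  0.627 -2.859]
```

```bash
cat > fk.py <<'E'
from h import *
E0=np.array([[0,0,-1],[0,1,0],[1,0,0.]])
def rz(a):c,s=np.cos(a),np.sin(a);return np.array([[c,-s,0],[s,c,0],[0,0,1.]])
def ry(a):c,s=np.cos(a),np.sin(a);return np.array([[c,0,s],[0,1,0],[-s,0,c]])
# par: x0,y0,h,a,L2,b,c,g,L
def fk(q,k):
    A=rz(q[0]);B=ry(q[1]);C=ry(q[1]+q[2]);W=C@rz(q[3])@ry(q[4])
    p=A@(np.array([k[0],k[1],k[2]])+B@[k[3],0,k[4]]+C@[k[5],0,k[6]]+W@[k[7],0,k[8]])
    return p,A@W@rz(q[5])@E0
S=[([-1.3,.34271,1.52503,0,1.27537,-.14599],[.21244,-.47966,.22605])]
for n in(2,3,4,5,6,7,8):
    try: v=np.load(f"pics/s{n}.npy");S.append((v[:6],v[6:9]))
    except FileNotFoundError: pass
PRI=np.array([0,.07,.3,0.03,.3,0.05,.35,0.05,.3])
def fitk():
    f=lambda k:np.r_[np.concatenate([(fk(q,k)[0]-p)/5e-4 for q,p in S]),(k-PRI)/.1]
    s=least_squares(f,PRI);return s.x,s.fun
def ik(p,Rt,k,q0):
    lo=[-2.53,-.77,.04,-1,.28,-3.11];hi=[2.53,2.02,2.7,4.14,2.66,3.11]
    def f(q):
        pp,RR=fk(q,k);return np.r_[(pp-p)*10,R.from_matrix(RR.T@Rt).as_rotvec()]
    s=least_squares(f,np.clip(q0,np.array(lo)+.01,np.array(hi)-.01),bounds=(lo,hi));return s.x,np.abs(s.fun).max()
E
python3 - <<'E'
from fk import *
k,r=fitk();print(k);print(r.reshape(-1,3)/1)
# add rough state1
p,Rc,s=cur()
for nm,F,off in(("block",BL,0),("press",PR,-12)):
  z0=0 if nm=="block" else 35
  for th in(0,20,30,35,42):
    for sg in(-1,1):
      for z in (10,70):
        best=min((ik(pt(F,(-22+off,0,z0+z)),toolR(th,F[2],sg),k,q0) for q0 in ([.4,.5,1.5,0,.6,sg*-1.6],[0,.5,1.8,.8,.6,0],[0,.5,1.8,-.8,.6,0])),key=lambda t:t[1])
        print(nm,th,sg,z,best[0],round(best[1],4))
E
```

```text
[0.004 0.076 0.213 0.004 0.503 0.042 0.373 0.002 0.31 ]
[[ 0.044 -0.054 -0.008]
 [ 0.006  0.002 -0.001]
 [-0.055 -0.053  0.013]
 [ 0.041  0.064 -0.87 ]
 [-0.259  2.034 -0.08 ]
 [ 0.233 -0.477  0.102]]
block 0 -1 10 [ 0.422  0.72   1.534 -0.     0.887  2.029] 0.0
block 0 -1 70 [0.422 0.64  1.49  0.    1.011 2.029] 0.0
block 0 1 10 [ 0.422  0.72   1.534  0.     0.887 -1.113] 0.0
block 0 1 70 [ 0.422  0.64   1.49   0.     1.011 -1.113] 0.0
block 20 -1 10 [ 0.516  0.639  1.802 -0.438  0.436  2.496] 0.0
block 20 -1 70 [ 0.515  0.54   1.762 -0.341  0.565  2.386] 0.0
block 20 1 10 [ 0.516  0.639  1.802 -0.438  0.436 -0.645] 0.0
block 20 1 70 [ 0.515  0.54   1.762 -0.341  0.565 -0.756] 0.0
block 30 -1 10 [ 0.565  0.64   1.899 -1.     0.331  3.088] 0.026
block 30 -1 70 [ 0.571  0.529  1.884 -0.813  0.404  2.883] 0.0
block 30 1 10 [ 0.565  0.64   1.899 -1.     0.331 -0.053] 0.026
block 30 1 70 [ 0.571  0.529  1.884 -0.813  0.404 -0.259] 0.0
block 35 -1 10 [ 0.574  0.642  1.891 -1.     0.351  3.095] 0.1094
block 35 -1 70 [ 0.59   0.532  1.912 -1.     0.391  3.081] 0.0391
block 35 1 10 [ 0.574  
[... 923 characters left out ...]
 0.0
press 30 -1 70 [-0.45   0.515  1.764  0.602  0.48   0.535] 0.0
press 30 1 10 [-0.451  0.613  1.809  0.807  0.371 -2.832] 0.0
press 30 1 70 [-0.45   0.515  1.764  0.602  0.48  -2.606] 0.0
press 35 -1 10 [-0.476  0.614  1.879  1.229  0.338 -0.129] 0.0
press 35 -1 70 [-0.475  0.509  1.837  0.898  0.41   0.227] 0.0
press 35 1 10 [-0.468  0.613  1.856  1.081  0.342 -3.11 ] 0.0282
press 35 1 70 [-0.475  0.509  1.837  0.898  0.41  -2.915] 0.0
press 42 -1 10 [-0.511  0.633  1.968  1.796  0.405 -0.724] 0.0
press 42 -1 70 [-0.511  0.515  1.933  1.432  0.398 -0.33 ] 0.0
press 42 1 10 [-0.469  0.612  1.857  1.102  0.343 -3.11 ] 0.1435
press 42 1 70 [-0.489  0.508  1.875  1.102  0.391 -3.11 ] 0.0723
```

```bash
python3 - <<'E'
from fk import *
k,r=fitk()
t=dict(np.load("pics/top0.npz"))
def bench(u,v):
    f=200/np.tan(np.radians(float(t["fov_y"]))/2);d=t["T"][:3,:3]@np.array([(u-t["cx"])/f,(v-t["cy"])/f,1]);o=t["T"][:3,3];return (o-d*o[2]/d[2])[:2]
for n,uv in dict(cardL=(476,306),cardR=(520,284),sawtop=(390,287),sawbot=(412,352),sawhandle=(327,257),plainblk=(325,212)).items(): print(n,bench(*uv))
print("ball",pt(PR,(-102.6,-102,264)),"footfront",pt(PR,(-80,55,20)),pt(PR,(-80,-55,20)))
print("pick",delta(pt(BL,(-12,0,60)),toolR(0,BL[2],-1)),delta(pt(BL,(-12,0,6)),toolR(0,BL[2],-1)))
for yaw in(.1,.25):
 for x in(.48,.52,.56):
  for y in(-.08,-.12):
   for th in (36,40):
    o=[]
    for z in(.01,.07):
        F=[x,y,yaw];b=min((ik(pt(F,(-24,0,z*1000)),toolR(th,yaw,-1),k,q0) for q0 in ([0,.5,1.8,.8,.6,0],[-.4,.6,1.9,1.7,.4,-.5])),key=lambda t:t[1]);o+=[b[0][[0,3,4,5]],round(b[1],3)]
    print(F,th,*o)
E
```

```text
cardL [ 0.336 -0.296]
cardR [ 0.389 -0.405]
sawtop [ 0.382 -0.09 ]
sawbot [ 0.23  -0.139]
sawhandle [0.454 0.062]
plainblk [0.566 0.067]
ball [ 0.589 -0.245  0.264] footfront [ 0.596 -0.086  0.02 ] [ 0.607 -0.196  0.02 ]
pick [ 0.006  0.019  0.414  9.665  1.692 -2.862] [ 0.006  0.019  0.414 15.064  1.731 -2.864]
[0.48, -0.08, 0.1] 36 [-0.621  2.294  0.544 -1.418] 0.0 [-0.622  1.861  0.418 -0.935] 0.0
[0.48, -0.08, 0.1] 40 [-0.662  2.364  0.685 -1.551] 0.0 [-0.664  2.049  0.524 -1.172] 0.0
[0.48, -0.12, 0.1] 36 [-0.729  2.113  0.53  -1.333] 0.0 [-0.73   1.685  0.452 -0.851] 0.0
[0.48, -0.12, 0.1] 40 [-0.772  2.199  0.654 -1.481] 0.0 [-0.774  1.869  0.542 -1.085] 0.0
[0.52, -0.08, 0.1] 36 [-0.548  2.247  0.472 -1.283] 0.0 [-0.549  1.8    0.374 -0.796] 0.0
[0.52, -0.08, 0.1] 40 [-0.581  2.348  0.603 -1.429] 0.0 [-0.582  2.029  0.469 -1.062] 0.0
[0.52, -0.12, 0.1] 36 [-0.649  2.068  0.473 -1.192] 0.0 [-0.65   1.637  0.413 -0.718] 0.0
[0.52, -0.12, 0.1] 40 [-0.684  2.185  0.589 -1.356] 0.0 [-0.686  1.856  0.494 -0.975] 0.0
[0.56, -0.08, 0.1] 36 [-0.49   2.173  0.408 -1.139] 0.0 [-0.491  1
[... 685 characters left out ...]
617  1.925  0.498 -1.159] 0.0 [-0.617  1.525  0.465 -0.711] 0.0
[0.52, -0.08, 0.25] 40 [-0.656  2.041  0.604 -1.327] 0.0 [-0.657  1.718  0.537 -0.946] 0.0
[0.52, -0.12, 0.25] 36 [-0.708  1.757  0.511 -1.068] 0.0 [-0.708  1.401  0.51  -0.662] 0.0
[0.52, -0.12, 0.25] 40 [-0.749  1.879  0.603 -1.241] 0.0 [-0.749  1.576  0.571 -0.879] 0.0
[0.56, -0.08, 0.25] 36 [-0.555  1.843  0.456 -1.001] 0.0 [-0.555  1.453  0.441 -0.569] 0.0
[0.56, -0.08, 0.25] 40 [-0.589  1.994  0.552 -1.192] 0.0 [-0.589  1.674  0.502 -0.823] 0.0
[0.56, -0.12, 0.25] 36 [-0.642  1.686  0.478 -0.916] 0.0 [-0.641  1.345  0.488 -0.532] 0.0
[0.56, -0.12, 0.25] 40 [-0.676  1.839  0.562 -1.109] 0.0 [-0.676  1.543  0.54  -0.763] 0.0
```

jog_arm(
  plan=[0,0,0.4,7,1.7,-2.9,1,0,0,0.4,9.7,1.7,-2.9,1,0,0,0.4,9.7,1.7,-2.9,1,0,0,0.4,9.7,1.7,-2.9,1],
)

```text
time: 3.2
tool_pos: [0.5225, 0.314, 0.0588]
tool_rot: [-0.208, 1.567, -1.812]
contact_force: [0.2, 0.2, 0.7]
opening: 0.0917
```

```bash
python3 snap.py 2 wrist; python3 - <<'E'
from h import *
p,Rc,s=cur();print(s["time"],p);np.save("pics/s4.npy",np.r_[s["qpos"],p,s["tool_rot"]])
print(delta(pt(BL,(-12,0,6)),toolR(0,BL[2],-1)))
E
```

```text
3.25 [0.524 0.314 0.061]
[ 0.129  0.128 -0.187  5.5    0.207 -0.081]
```

View pics/wrist2.png

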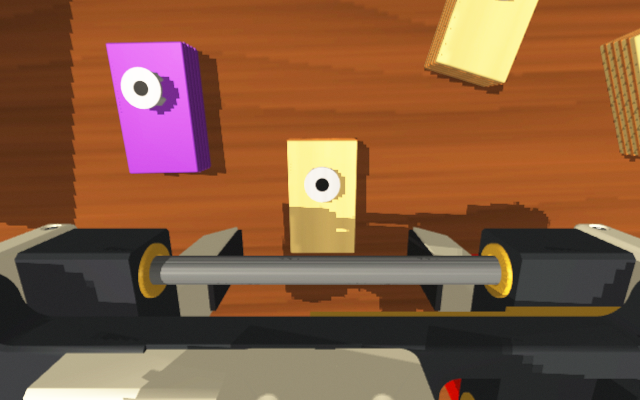

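jog_arm(
  plan=[0,0,0,4.5,0.2,0,1,0,0,0,5.5,0.2,0,1,0,0,0,5.5,0.2,0,1,0,0,0,5.5,0.2,0,-1,0,0,0,5.5,0.2,0,-1,0,0,0,5.5,0.2,0,-1,0,0,0,5.5,0.2,0,-1,0,0,0,5.5,0.2,0,-1,0,0,0,5.5,0.2,0,-1,0,0,0,5.5,0.2,0,-1],
  newtons=20,
)

```text
time: 4.25
tool_pos: [0.5254, 0.3142, 0.0045]
tool_rot: [0.638, 1.567, -0.967]
contact_force: [-0.2, 0.8, 0.8]
opening: 0.0437
```

```bash
python3 - <<'E'
from h import *
p,Rc,s=cur();print(s["time"],p,s["opening"],s["contact_force"]);np.save("pics/s5.npy",np.r_[s["qpos"],p,s["tool_rot"]])
RG=[.52,-.12,.1]
print(delta(p+[0,0,.12],Rc), delta(pt(RG,(-12,0,100)),toolR(0,.1,-1)), delta(pt(RG,(-12,0,7)),toolR(0,.1,-1)))
E
```

```text
4.25 [0.525 0.314 0.005] 0.0437470228638104 [-0.228  0.81   0.787]
[  0.     0.     0.   -12.     0.03   0.04] [-7.682  0.2   -0.129 -9.401 -0.226 43.603] [-7.682  0.2   -0.129 -0.101 -0.249 43.572]
```

jog_arm(
  plan=[0,0,0,-4,0,0,-1,0,0,0,-9,0,0,-1,0,0,0,-11.5,0,0,-1,-4,0,0,-11.5,0,5,-1,-7.7,0.2,0,-11.5,0,15,-1,-7.7,0.2,0,-11.5,0,30,-1,-7.7,0.2,0,-11.5,-0.2,43.6,-1,-7.7,0.2,0,-11.5,-0.2,43.6,-1,-7.7,0.2,0,-11.5,-0.2,43.6,-1,-7.7,0.2,0,-11.5,-0.2,43.6,-1],
)

```text
time: 5.25
tool_pos: [0.5113, -0.0371, 0.1207]
tool_rot: [1.482, 1.569, 0.011]
contact_force: [0.7, 0.2, -0.5]
opening: 0.0438
```

jog_arm(
  plan=[0,0,0,0,0,13,-1,0,0,0,0,0,13,-1,0,0,0,0,0,13,-1],
)

```text
time: 5.55
tool_pos: [0.5247, -0.1682, 0.1207]
tool_rot: [1.159, 1.568, -0.313]
contact_force: [0.8, -0.0, 0.5]
opening: 0.0438
```

```bash
python3 snap.py 3 wrist;python3 - <<'E'
from h import *
p,Rc,s=cur();print(s["time"],p,s["opening"],s["contact_force"]);np.save("pics/s6.npy",np.r_[s["qpos"],p,s["tool_rot"]])
RG=[.52,-.12,.1]
print(delta(pt(RG,(-12,0,6)),toolR(0,.1,-1)))
E
```

```text
5.6 [ 0.525 -0.172  0.121] 0.043892410403912376 [ 0.741 -3.418  0.097]
[-0.221  0.197 -0.197 11.448 -1.277 -5.222]
```

View pics/wrist3.png

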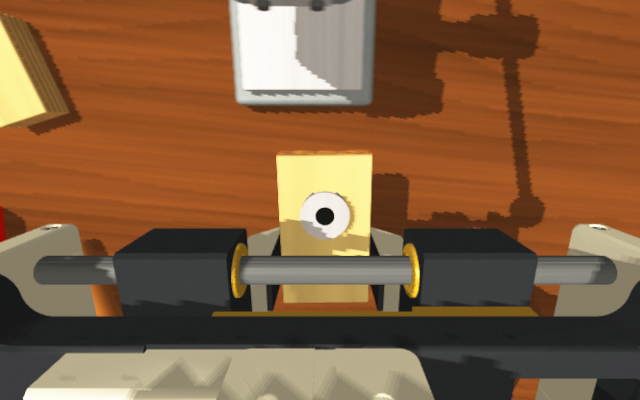

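jog_arm(
  plan=[0,0,0,3,-1.3,-5.2,-1,0,0,0,8,-1.3,-5.2,-1,0,0,0,11,-1.3,-5.2,-1,0,0,0,11.4,-1.3,-5.2,-1,0,0,0,11.4,-1.3,-5.2,-1,0,0,0,11.4,-1.3,-5.2,-1],
)

```text
time: 6.2
tool_pos: [0.5078, -0.1146, 0.008]
tool_rot: [1.286, 1.567, -0.184]
contact_force: [-0.1, 0.6, 0.1]
opening: 0.0439
```

```bash
python3 - <<'E'
from h import *
p,Rc,s=cur();print(s["time"],p,s["opening"],s["contact_force"],s["tool_rot"])
E
```

```text
6.2 [ 0.508 -0.115  0.008] 0.04385132917612858 [-0.138  0.626  0.088] [ 1.286  1.567 -0.184]
```

jog_arm(
  plan=[0,0,0,0.3,0,0,-1,0,0,0,0.3,0,0,-1,0,0,0,0.3,0,0,1,0,0,0,0.3,0,0,1,0,0,0,0.3,0,0,1,0,0,0,0.3,0,0,1,0,0,0,0.3,0,0,1,0,0,0,-3,0,0,1,0,0,0,-8,0,0,1,0,0,0,-10,0,0,1],
)

```text
time: 7.2
tool_pos: [0.5083, -0.1147, 0.1104]
tool_rot: [1.209, 1.563, -0.261]
contact_force: [1.2, -0.9, 0.2]
opening: 0.092
```

```bash
python3 snap.py 4 wrist top side;python3 - <<'E'
from h import *
p,Rc,s=cur();print(s["time"],p,s["opening"],s["contact_force"],s["tool_rot"])
E
```

```text
7.35 [ 0.507 -0.114  0.108] 0.09192100497267458 [-0.726  0.11  -1.103] [ 1.258  1.566 -0.213]
```

View pics/wrist4.png

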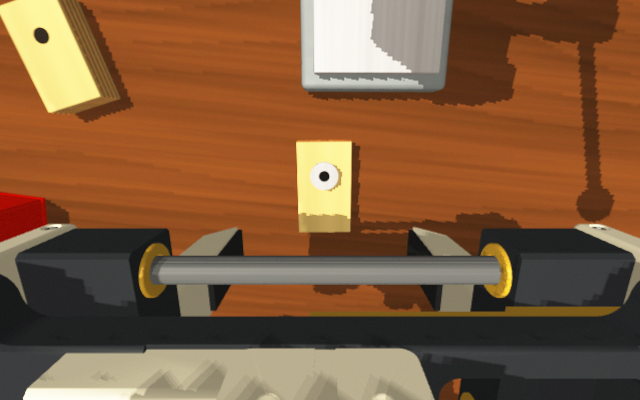

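View pics/top4.png

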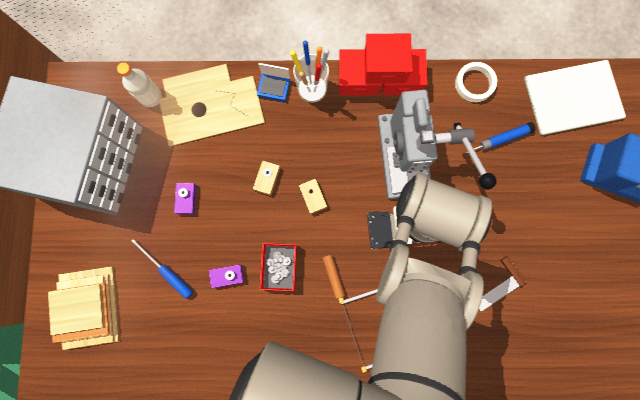

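View pics/side4.png

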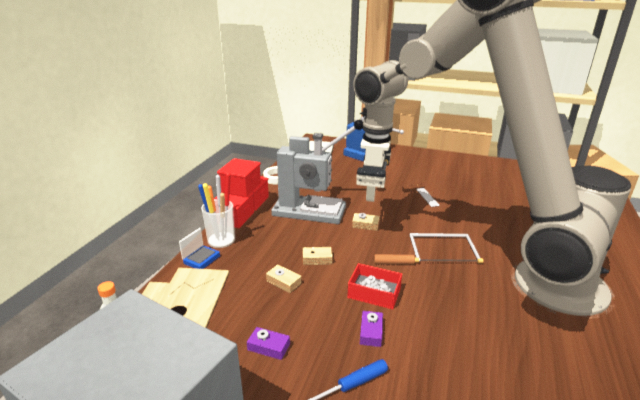

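```bash
python3 - <<'E'
from h import *
import cv2
w=dict(np.load("pics/wrist4.npz"));top=dict(np.load("pics/top0.npz"));side=dict(np.load("pics/side0.npz"))
q,r=fit([(w,[(38,22,24),(38,-22,24),(12,0,33)],[(296,142),(352,142),(324,176)])],[.52,-.12,.1]);print("block",q,r.round(1).tolist())
print(proj(w,tf(q,np.array([(-38,22,24),(-38,-22,24),(-38,22,0),(-38,-22,0)])/1000)))
im=cv2.imread("pics/wrist4.png");cv2.imwrite("pics/c5.png",cv2.resize(im[0:110,280:460],None,fx=4,fy=4,interpolation=cv2.INTER_CUBIC))
w3=cv2.imread("pics/wrist3.png");cv2.imwrite("pics/c6.png",cv2.resize(w3[0:120,220:390],None,fx=4,fy=4,interpolation=cv2.INTER_CUBIC))
E
```

```text
block [ 0.522 -0.113  0.1  ] [[0.1, -0.2], [-0.1, -0.2], [0.0, 0.4]]
[[298.135 232.654]
 [349.925 232.63 ]
 [300.278 223.472]
 [347.807 223.454]]
```

View pics/c5.png

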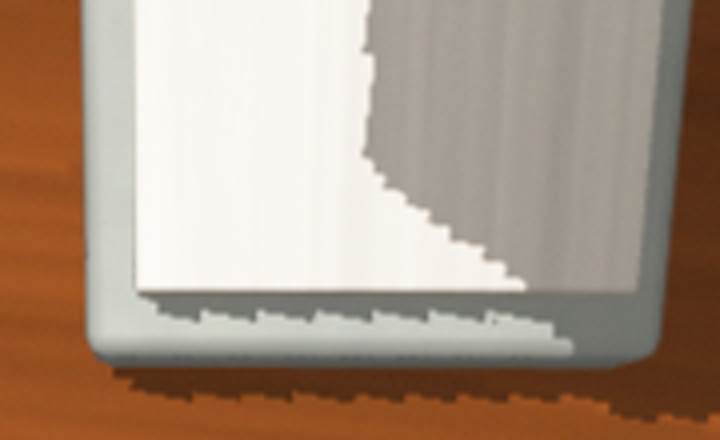

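View pics/c6.png

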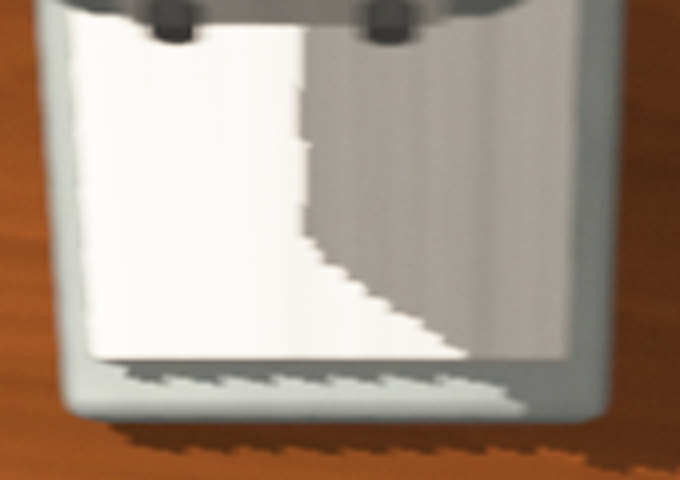

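```bash
python3 - <<'E'
from h import *
w=dict(np.load("pics/wrist4.npz"));w3=dict(np.load("pics/wrist3.npz"));top=dict(np.load("pics/top0.npz"));side=dict(np.load("pics/side0.npz"))
M=[(-70,45,35),(-70,-45,35)]
a=crop([(135,291),(638,291)],4,280,0);b=crop([(92,359),(569,359)],4,220,0)
for o in([(w,M,a)],[(w3,M,b)],[(w,M,a),(w3,M,b)]):
    q,r=fit(o,[.68,-.13,.1]);print(q,r.round(1).tolist())
ball=[(-102.6,-102,264)]
print("ball top",crop([(470,403)],4,370,80),proj(top,tf(q,np.array(ball)/1000)),"side",crop([(495,73)],5,260,110),proj(side,tf(q,np.array(ball)/1000)))
print(np.round(np.array(w["T"])[:3,:3],3))
# predicted edge direction
for x in(-70,-40): print((proj(w,tf(q,np.array([(x,45,35),(x,-45,35)])/1000))-[280,0])*4)
E
```

```text
[ 0.683 -0.134  0.1  ] [[-0.2, 0.0], [0.2, 0.0]]
[ 0.683 -0.135  0.098] [[-0.2, 0.0], [0.2, 0.0]]
[ 0.683 -0.135  0.099] [[0.6, -0.1], [1.1, 0.1], [-1.1, 0.2], [-0.8, -0.0]]
ball top [[487.125 180.375]] [[487.481 180.105]] side [[358.6 124.2]] [[357.344 124.013]]
[[ 0.1   -0.964 -0.246]
 [-0.995 -0.096 -0.027]
 [ 0.002  0.248 -0.969]]
[[136.07  289.017]
 [640.72  289.707]]
[[134.71  102.186]
 [657.191 103.082]]
```

```bash
sed -i 's/^BL=.*/BL=[0.522,-0.113,0.100]; PR=[0.683,-0.1345,0.099]/' h.py; python3 - <<'E'
from fk import *
p,Rc,s=cur();np.save("pics/s7.npy",np.r_[s["qpos"],p,s["tool_rot"]])
k,r=fitk()
q=s["qpos"]
for th in range(0,44,5):
    th=min(th,40);f=th/40
    q,e=ik(p*(1-f)+f*pt(BL,(-24,0,80)),toolR(th,.1,-1),k,q);print(th,q,round(e,4))
print(delta(pt(BL,(-24,0,80)),toolR(40,.1,-1)))
E
```

```text
0 [-0.369  0.461  1.701  0.     0.979  1.102] 0.0
5 [-0.396  0.425  1.781  0.055  0.859  1.041] 0.0
10 [-0.426  0.395  1.86   0.13   0.739  0.956] 0.0
15 [-0.458  0.371  1.939  0.238  0.622  0.834] 0.0
20 [-0.494  0.355  2.016  0.401  0.512  0.651] 0.0
25 [-0.533  0.348  2.092  0.657  0.422  0.371] 0.0
30 [-0.576  0.353  2.167  1.03   0.373 -0.034] 0.0
35 [-0.621  0.371  2.239  1.454  0.391 -0.497] 0.0
40 [-0.669  0.405  2.307  1.793  0.476 -0.887] 0.0
[ 0.049  0.083 39.713  2.782 -0.945  0.005]
```

Continuous path with j5 ≥ 0.37. Now the tilt.

jog_arm(
  plan=[0,0,8,0.5,-0.2,0,1,0,0,16,1,-0.4,0,1,0,0,22,1.5,-0.5,0,1,0,0,27,1.9,-0.6,0,1,0,0,31,2.2,-0.7,0,1,0,0,35,2.5,-0.8,0,1,0,0.1,39.7,2.8,-0.9,0,1,0,0.1,39.7,2.8,-0.9,0,1,0,0.1,39.7,2.8,-0.9,0,1],
)

```text
time: 8.25
tool_pos: [0.4976, -0.1076, 0.0773]
tool_rot: [1.608, 0.904, 0.143]
contact_force: [-0.0, 0.7, -0.4]
opening: 0.0917
```

```bash
python3 snap.py 5 wrist; python3 - <<'E'
from fk import *
p,Rc,s=cur();np.save("pics/s8.npy",np.r_[s["qpos"],p,s["tool_rot"]]);print(s["time"],p,s["qpos"])
print(delta(pt(BL,(-24,0,40)),toolR(40,.1,-1)),delta(pt(BL,(-24,0,10)),toolR(40,.1,-1)))
E
```

```text
8.3 [ 0.497 -0.108  0.077] [-0.655  0.403  2.289  1.682  0.461 -0.766]
[-0.122 -1.404  1.763  2.895 -2.216  0.815] [-0.122 -1.404  1.763  5.25  -4.073  0.876]
```

View pics/wrist5.png

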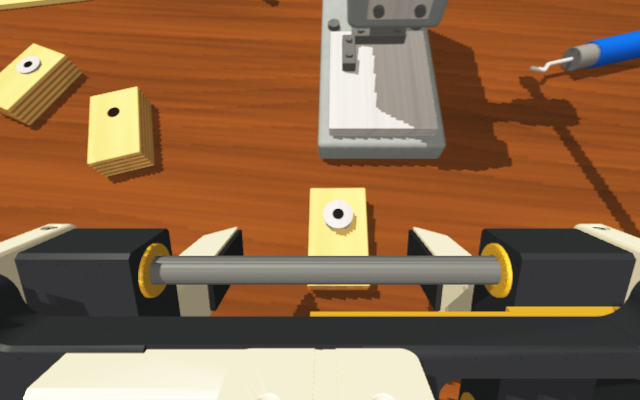

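jog_arm(
  plan=[0,-1.4,1.8,1.5,-1,0.8,1,0,-1.4,1.8,2.9,-2.2,0.8,1,0,-1.4,1.8,2.9,-2.2,0.8,1,0,-1.4,1.8,2.9,-2.2,0.8,1],
)

```text
time: 8.7
tool_pos: [0.5, -0.1141, 0.0417]
tool_rot: [1.581, 0.874, 0.108]
contact_force: [-0.2, 0.1, -1.0]
opening: 0.0918
```

```bash
python3 - <<'E'
from fk import *
p,Rc,s=cur();print(s["time"],p,s["qpos"])
print(delta(pt(BL,(-24,0,10)),toolR(40,.1,-1)))
E
```

```text
8.7 [ 0.5   -0.114  0.042] [-0.666  0.52   2.326  2.02   0.521 -1.14 ]
[-0.245 -0.29   0.049  2.299 -2.184  0.134]
```

jog_arm(
  plan=[0,-0.3,0,1.2,-1.1,0.1,1,0,-0.3,0,2.3,-2.2,0.1,1,0,-0.3,0,2.3,-2.2,0.1,1,0,-0.3,0,2.3,-2.2,0.1,1,0,-0.3,0,2.3,-2.2,0.1,-1,0,-0.3,0,2.3,-2.2,0.1,-1,0,-0.3,0,2.3,-2.2,0.1,-1,0,-0.3,0,2.3,-2.2,0.1,-1,0,-0.3,0,2.3,-2.2,0.1,-1,0,-0.3,0,2.3,-2.2,0.1,-1],
  newtons=20,
)

```text
time: 9.7
tool_pos: [0.4988, -0.1161, 0.0108]
tool_rot: [1.569, 0.87, 0.095]
contact_force: [-0.6, -0.4, 0.4]
opening: 0.0484
```

```bash
python3 - <<'E'
from fk import *
p,Rc,s=cur();print(s["time"],p,s["opening"],s["contact_force"],s["tool_rot"])
# TCP pos relative to block
c,sn=np.cos(.1),np.sin(.1);d=p[:2]-BL[:2];print("blk-frame tcp",d[0]*c+d[1]*sn,-d[0]*sn+d[1]*c)
print(delta(p+[0,0,.08],Rc))
E
```

```text
9.7 [ 0.499 -0.116  0.011] 0.04841853555181361 [-0.617 -0.414  0.391] [1.569 0.87  0.095]
blk-frame tcp -0.02344625668900784 -0.0008008293163483636
[ 0.     0.     0.    -6.117  5.156  0.01 ]
```

jog_arm(
  plan=[0,0,0,0,0,0,-1,0,0,0,0,0,0,-1,0,0,0,-1,0.8,0,-1,0,0,0,-3,2.5,0,-1,0,0,0,-6.1,5.2,0,-1,0,0,0,-6.1,5.2,0,-1,0,0,0,-6.1,5.2,0,-1],
)

```text
time: 10.4
tool_pos: [0.4998, -0.1164, 0.0927]
tool_rot: [1.564, 0.868, 0.092]
contact_force: [-0.4, 1.2, -0.2]
opening: 0.0437
```

```bash
python3 snap.py 6 wrist side; python3 - <<'E'
from fk import *
import cv2
p,Rc,s=cur();print(s["time"],p,s["opening"],s["contact_force"],s["tool_rot"],s["qpos"])
im=cv2.imread("pics/side6.png");cv2.imwrite("pics/c7.png",cv2.resize(im[120:240,260:420],None,fx=4,fy=4,interpolation=cv2.INTER_CUBIC))
E
```

```text
10.5 [ 0.499 -0.116  0.091] 0.04384219729394978 [-1.11   0.48   0.208] [1.568 0.871 0.095] [-0.668  0.376  2.298  1.73   0.468 -0.811]
```

View pics/wrist6.png

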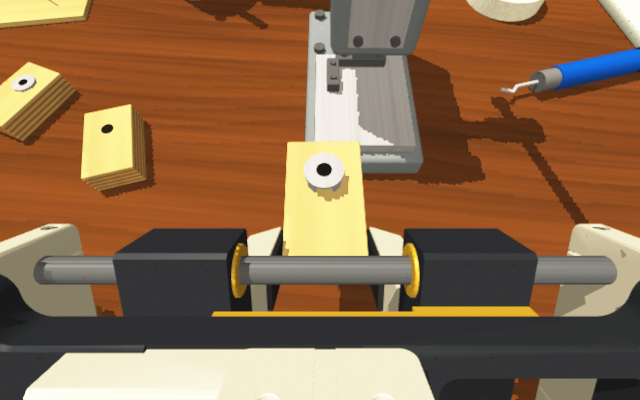

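View pics/c7.png

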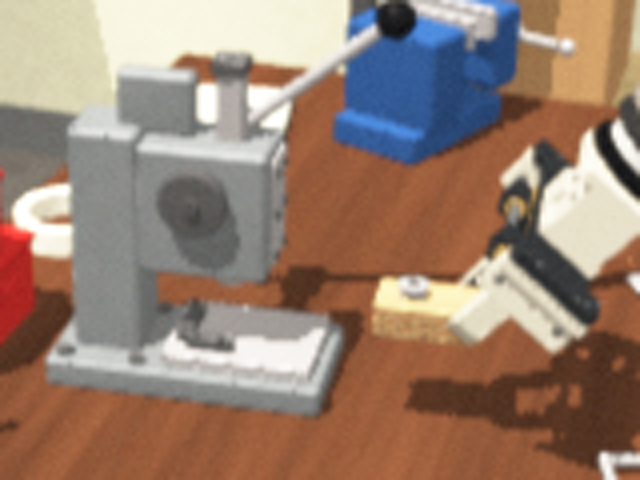

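```bash
cat >> fk.py <<'E'
def B(x,y,u,th=40,dx=-23.5,dz=10.8):
    return delta(pt(PR,(x+dx,y,u+dz)),toolR(th,PR[2],-1))
E
python3 - <<'E'
from fk import *
print(B(-80,-3,55));print(B(-40,-3,40));print(B(-22,-3,38))
k,_=fitk();q=cur()[2]["qpos"]
for x,u in((-80,55),(-40,40),(-22,38),(-12,35)):
    q,e=ik(pt(PR,(x-23.5,-3,u+10.8)),toolR(40,PR[2],-1),k,q);print(q,e)
E
```

```text
[-0.054  0.158 -0.119  6.927  4.345  3.95 ]
[-0.054  0.158 -0.119 10.651  6.437  3.938]
[-0.054  0.158 -0.119 11.964  7.685  3.933]
[-0.605  0.526  2.087  1.658  0.431 -0.673] 7.693929380866112e-12
[-0.546  0.593  2.     1.671  0.399 -0.632] 1.1544376565808534e-11
[-0.523  0.613  1.957  1.638  0.385 -0.574] 1.1102230246251565e-15
[-0.51   0.628  1.933  1.628  0.377 -0.552] 6.938893903907228e-14
```

jog_arm(
  plan=[0,0.2,-0.1,1,0.5,3.9,-1,0,0.2,-0.1,3.5,2.2,3.9,-1,0,0.2,-0.1,6.9,4.3,3.9,-1,0,0.2,-0.1,6.9,4.3,3.9,-1,0,0.2,-0.1,6.9,4.3,3.9,-1],
)

```text
time: 11.0
tool_pos: [0.5792, -0.1464, 0.0637]
tool_rot: [1.577, 0.875, 0.104]
contact_force: [0.6, -0.3, -0.8]
opening: 0.044
```

```bash
python3 snap.py 7 wrist side; python3 - <<'E'
from fk import *
import cv2
p,Rc,s=cur();print(s["time"],p,s["opening"],s["contact_force"],s["tool_rot"])
print(B(-80,-3,55));print(B(-40,-3,40));print(B(-22,-3,38))
im=cv2.imread("pics/side7.png");cv2.imwrite("pics/c8.png",cv2.resize(im[120:240,260:420],None,fx=4,fy=4,interpolation=cv2.INTER_CUBIC))
w=dict(np.load("pics/wrist7.npz"))
print("stop pts: back stop front face top L,R; side stop face top front,(bottom)",proj(w,tf(PR,np.array([(26,25,45),(26,-25,45),(-8,22,45),(-8,22,35),(-70,45,35),(-70,-45,35)])/1000)))
E
```

```text
11.1 [ 0.579 -0.147  0.065] 0.04355893501226357 [-1.052 -0.871 -0.506] [1.576 0.875 0.102]
[-0.128 -0.124  0.108  0.014  0.188  0.11 ]
[-0.128 -0.124  0.108  3.731  2.295  0.113]
[-0.128 -0.124  0.108  5.038  3.548  0.113]
stop pts: back stop front face top L,R; side stop face top front,(bottom) [[291.806  93.166]
 [355.012  92.998]
 [293.706 127.803]
 [294.956 136.021]
 [257.729 209.8  ]
 [388.675 209.663]]
```

View pics/wrist7.png

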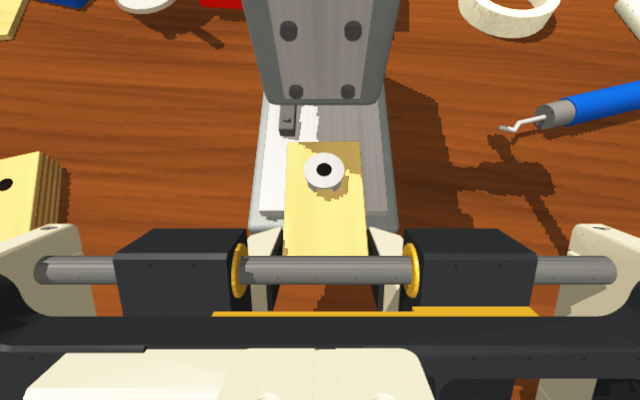

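View pics/c8.png

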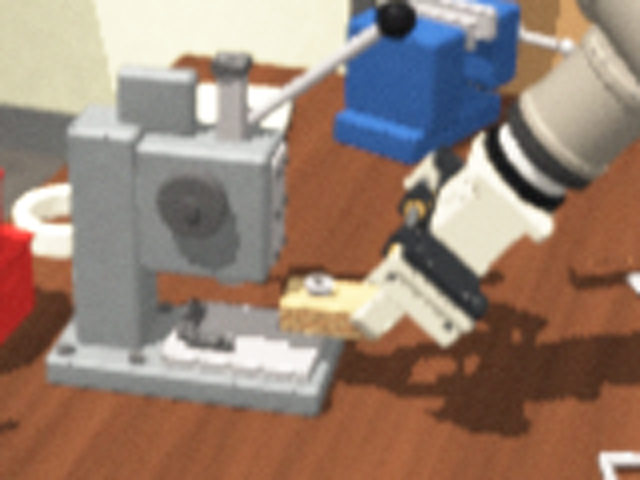

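jog_arm(
  plan=[0,0,0,2,1.2,0.1,-1,0,0,0,3.7,2.3,0.1,-1,0,0,0,4.4,2.9,0.1,-1,0,0,0,5,3.5,0.1,-1,0,0,0,5,3.5,0.1,-1,0,0,0,5,3.5,0.1,-1],
)

```text
time: 11.7
tool_pos: [0.6381, -0.1425, 0.0502]
tool_rot: [1.573, 0.873, 0.1]
contact_force: [0.3, 0.3, -1.1]
opening: 0.0439
```

```bash
python3 snap.py 8 wrist side; python3 - <<'E'
from fk import *
import cv2
p,Rc,s=cur();print(s["time"],p,s["opening"],s["contact_force"],s["tool_rot"])
print(B(-22,-3,38));print(B(-22,-3,34.5));print(B(-12,-3,34.5))
im=cv2.imread("pics/side8.png");cv2.imwrite("pics/c9.png",cv2.resize(im[120:240,260:420],None,fx=4,fy=4,interpolation=cv2.INTER_CUBIC))
E
```

```text
11.8 [ 0.638 -0.143  0.05 ] 0.04358751142008216 [0.081 0.517 0.243] [1.573 0.873 0.1  ]
[-0.085 -0.04  -0.004  0.113 -0.093 -0.061]
[-0.085 -0.04  -0.004  0.381 -0.318 -0.061]
[-0.085 -0.04  -0.004  1.024  0.448 -0.061]
```

View pics/wrist8.png

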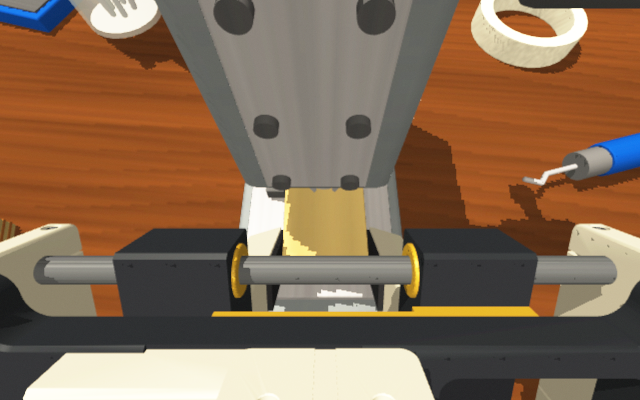

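View pics/c9.png

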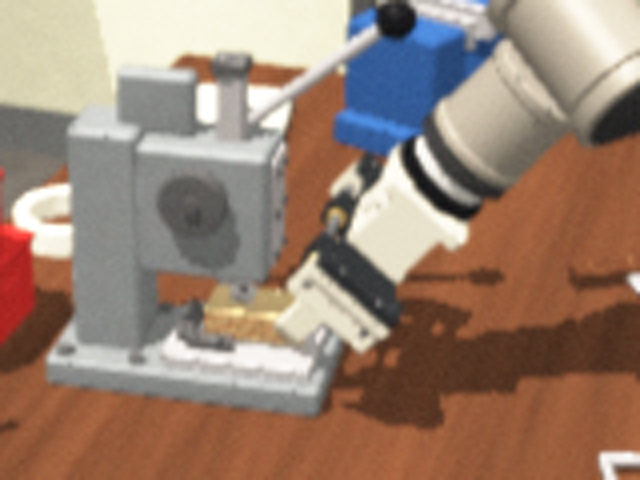

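jog_arm(
  plan=[0,0,0,0.2,-0.2,0,-1,0,0,0,0.4,-0.3,0,-1,0,0,0,0.4,-0.3,0,-1],
)

```text
time: 12.1
tool_pos: [0.6392, -0.1427, 0.0457]
tool_rot: [1.573, 0.871, 0.1]
contact_force: [-1.1, 0.2, 5.6]
opening: 0.0442
```

```bash
python3 - <<'E'
from fk import *
p,Rc,s=cur();print(s["time"],p,s["opening"],s["contact_force"],s["tool_rot"])
print(B(-22,-3,35));print(B(-12,-3,35));print(B(-9,-3,35))
E
```

```text
12.1 [ 0.639 -0.143  0.046] 0.044192342314022616 [-1.114  0.164  5.568] [1.573 0.871 0.1  ]
[-0.075 -0.034 -0.099 -0.076 -0.08  -0.082]
[-0.075 -0.034 -0.099  0.568  0.685 -0.083]
[-0.075 -0.034 -0.099  0.762  0.914 -0.083]
```

jog_arm(
  plan=[0,0,0,0.2,0.25,0,-1,0,0,0,0.4,0.5,0,-1,0,0,0,0.5,0.6,0,-1,0,0,0,0.6,0.7,0,-1,0,0,0,0.65,0.75,0,-1,0,0,0,0.65,0.75,0,-1],
)

```text
time: 12.7
tool_pos: [0.6474, -0.1416, 0.045]
tool_rot: [1.572, 0.874, 0.099]
contact_force: [-16.5, -0.8, 14.5]
opening: 0.0439
```

```bash
python3 - <<'E'
from fk import *
p,Rc,s=cur();print(s["time"],p,s["opening"],s["contact_force"],s["tool_rot"])
print(B(-12,-3,35));print(B(-12,0,35))
E
```

```text
12.7 [ 0.647 -0.142  0.045] 0.04389090179908123 [-16.499  -0.804  14.489] [1.572 0.874 0.099]
[-0.06  -0.013  0.071 -0.015  0.099 -0.055]
[-0.06  -0.013  0.071 -0.015  0.098 -0.355]
```

jog_arm(
  plan=[0,0,0,-0.05,0,0,-1,0,0,0,-0.05,0,-0.15,-1,0,0,0,-0.05,0,-0.3,-1,0,0,0,-0.05,0,-0.4,-1,0,0,0,-0.05,0,-0.5,-1,0,0,0,-0.05,0,-0.5,-1],
)

```text
time: 13.3
tool_pos: [0.6472, -0.1392, 0.0451]
tool_rot: [1.569, 0.874, 0.092]
contact_force: [-9.1, -7.5, 5.3]
opening: 0.0439
```

```bash
python3 - <<'E'
from fk import *
p,Rc,s=cur();print(s["time"],p,s["opening"],s["contact_force"],s["torque"],s["tool_rot"])
print(B(-12,-3,35));print(B(-12,0,35))
E
```

```text
13.3 [ 0.647 -0.139  0.045] 0.04393437611638036 [-9.095 -7.484  5.302] [-0.904  0.889 -1.14 ] [1.569 0.874 0.092]
[-0.232  0.258  0.099 -0.016  0.093  0.182]
[-0.232  0.258  0.099 -0.018  0.092 -0.118]
```

jog_arm(
  plan=[0,0,0,0,0,-0.1,-1,0.5,0,0,0,0,-0.15,-1,0.5,0,0,0,0,-0.15,-1,0.5,0,0,0,0,-0.15,-1],
)

```text
time: 13.7
tool_pos: [0.6471, -0.138, 0.0451]
tool_rot: [1.576, 0.875, 0.091]
contact_force: [-8.4, -8.5, 5.4]
opening: 0.0438
```

```bash
python3 - <<'E'
from fk import *
p,Rc,s=cur();print(s["time"],p,s["opening"],s["contact_force"],s["torque"],s["tool_rot"])
print(B(-12,0,35))
E
python3 snap.py 9 wrist side; python3 - <<'E'
import cv2
im=cv2.imread("pics/side9.png");cv2.imwrite("pics/c10.png",cv2.resize(im[170:230,270:350],None,fx=8,fy=8,interpolation=cv2.INTER_CUBIC))
E
```

```text
13.7 [ 0.647 -0.138  0.045] 0.043810069694004986 [-8.398 -8.49   5.368] [-1.261  0.842 -0.937] [1.576 0.875 0.091]
[-0.662  0.282  0.106 -0.017  0.088  0.007]
```

View pics/wrist9.png

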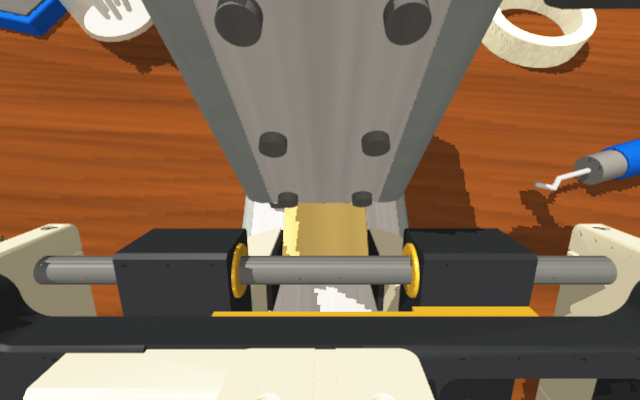

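View pics/c10.png

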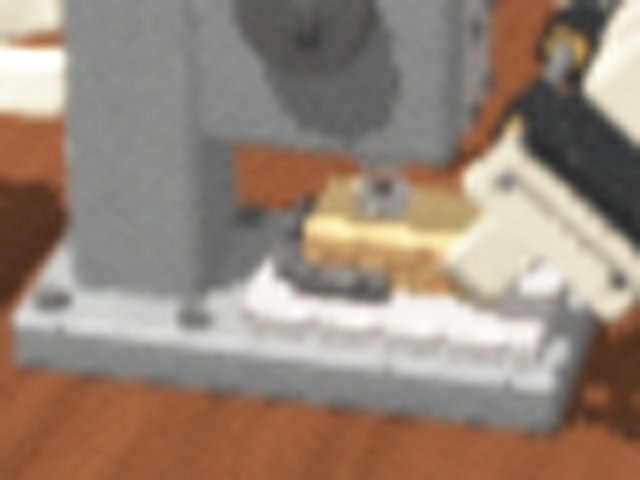

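jog_arm(
  plan=[0,0,0,-0.05,-0.03,0,-1,0,0,0,-0.05,-0.03,-0.05,-1,0,0,0,-0.05,-0.03,-0.1,-1,0,0,0,-0.05,-0.03,-0.1,-1],
)

```text
time: 14.2
tool_pos: [0.647, -0.1379, 0.0453]
tool_rot: [1.576, 0.874, 0.089]
contact_force: [-3.1, -10.9, 0.4]
opening: 0.0439
```

```bash
python3 - <<'E'
from fk import *
p,Rc,s=cur();print(s["time"],p,s["opening"],s["contact_force"],s["torque"],s["tool_rot"])
print(B(-12,0,35))
E
```

```text
14.2 [ 0.647 -0.138  0.045] 0.043898378094189956 [ -3.067 -10.898   0.395] [-1.432  0.721 -1.316] [1.576 0.874 0.089]
[-0.721  0.362  0.089 -0.001  0.084  0.018]
```

jog_arm(
  plan=[-0.7,0.4,0,0,0,0,-1,-0.7,0.4,0,0.02,0.03,0,-1,-0.7,0.4,0,0.03,0.03,0,-1,-0.7,0.4,0,0.03,0.03,0.05,-1,-0.7,0.4,0,0.03,0.03,0.05,-1],
)

```text
time: 14.7
tool_pos: [0.647, -0.1381, 0.0451]
tool_rot: [1.573, 0.875, 0.101]
contact_force: [-7.4, -9.5, 3.2]
opening: 0.0442
```

```bash
python3 - <<'E'
from fk import *
p,Rc,s=cur();print(s["time"],p,s["opening"],s["contact_force"],s["torque"],s["tool_rot"])
print(B(-12,0,35))
E
```

```text
14.7 [ 0.647 -0.138  0.045] 0.04423402600850971 [-7.363 -9.476  3.161] [-1.314  0.901 -1.471] [1.573 0.875 0.101]
[-0.055 -0.062  0.112 -0.007  0.096 -0.002]
```

jog_arm(
  plan=[-0.7,0,0,0,0,0.08,-1,0,0,0,-0.02,-0.02,0.08,-1,0,0,0,-0.02,-0.02,0.08,0.6,0,0,0,-0.02,-0.02,0.08,0.6,0,0,0,-0.02,-0.02,0.08,0.6,0,0,0,-0.02,-0.02,0.08,0.6,0,0,0,-3,0,0.08,0.6,0,0,0,-7,0,0.08,0.6,0,0,0,-10,0,0.08,0.6,0,0,0,-10,0,0.08,0.6],
)

```text
time: 15.7
tool_pos: [0.5834, -0.143, 0.1249]
tool_rot: [1.574, 0.869, 0.108]
contact_force: [0.4, -0.6, -0.1]
opening: 0.0737
```

```bash
python3 snap.py 10 wrist side top; python3 - <<'E'
from fk import *
import cv2
p,Rc,s=cur();print(s["time"],p,s["opening"],s["contact_force"])
im=cv2.imread("pics/side10.png");cv2.imwrite("pics/c11.png",cv2.resize(im[170:230,270:350],None,fx=8,fy=8,interpolation=cv2.INTER_CUBIC))
E
```

```text
15.85 [ 0.584 -0.142  0.122] 0.07385887386080121 [ 0.636 -0.007  0.776]
```

View pics/wrist10.png

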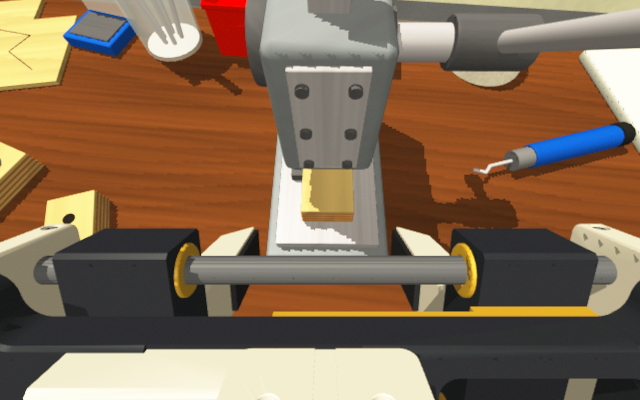

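View pics/c11.png

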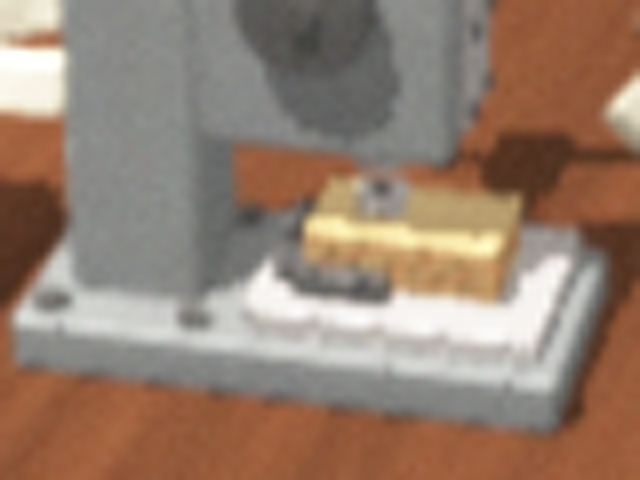

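```bash
python3 - <<'E'
from fk import *
import cv2
w=dict(np.load("pics/wrist10.npz"))
print(proj(w,tf(PR,np.array([(-70,45,35),(-70,-45,35),(-50,22,59),(-50,-22,59),(-50,22,35),(-50,-22,35),(-8,22,45)])/1000))*1)
im=cv2.imread("pics/wrist10.png");cv2.imwrite("pics/c12.png",cv2.resize(im[160:260,260:400],None,fx=5,fy=5,interpolation=cv2.INTER_CUBIC))
E
```

```text
[[275.025 242.828]
 [379.404 243.391]
 [300.539 210.653]
 [354.238 210.915]
 [302.541 221.312]
 [351.957 221.561]
 [303.519 174.722]]
```

View pics/c12.png

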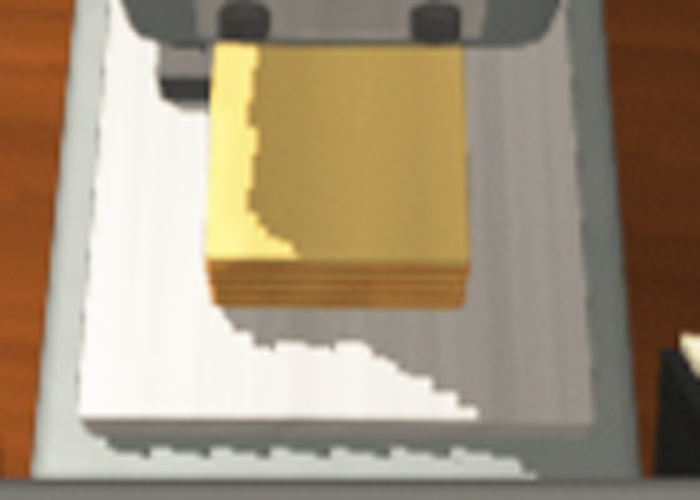

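```bash
python3 - <<'E'
from fk import *
for x,z in((-90,70),(-72,44),(-59,44),(-56,44)): print(delta(pt(PR,(x,0,z)),toolR(40,PR[2],-1)))
E
```

```text
[ 0.142 -0.447 -0.036  4.552 -2.645  0.21 ]
[ 0.142 -0.447 -0.036  7.7   -2.939  0.234]
[ 0.142 -0.447 -0.036  8.536 -1.944  0.243]
[ 0.142 -0.447 -0.036  8.729 -1.714  0.245]
```

jog_arm(
  plan=[0.1,-0.4,0,0,-2.6,0.2,-1,0.1,-0.4,0,0,-2.6,0.2,-1,0.1,-0.4,0,2,-2.6,0.2,-1,0.1,-0.4,0,4.6,-2.6,0.2,-1,0.1,-0.4,0,6.2,-2.8,0.2,-1,0.1,-0.4,0,7.7,-2.9,0.2,-1,0.1,-0.4,0,7.7,-2.9,0.2,-1,0.1,-0.4,0,8.2,-2.4,0.2,-1,0.1,-0.4,0,8.5,-1.9,0.2,-1,0.1,-0.4,0,8.5,-1.9,0.2,-1],
)

```text
time: 16.85
tool_pos: [0.6244, -0.1401, 0.0454]
tool_rot: [1.57, 0.872, 0.099]
contact_force: [-1.3, 0.9, 0.6]
opening: 0.001
```

```bash
python3 - <<'E'
from fk import *
p,Rc,s=cur();print(s["time"],p,s["opening"],s["contact_force"])
for x,z in((-59,44),(-56,44)): print(delta(pt(PR,(x,0,z)),toolR(40,PR[2],-1)))
E
```

```text
16.85 [ 0.624 -0.14   0.045] 0.0010097381766033602 [-1.263  0.851  0.555]
[ 0.071 -0.015 -0.045  0.097 -0.102  0.026]
[ 0.071 -0.015 -0.045  0.29   0.127  0.027]
```

jog_arm(
  plan=[0,0,0,0.1,0,0,-1,0,0,0,0.15,0.06,0,-1,0,0,0,0.2,0.12,0,-1,0,0,0,0.2,0.12,0,-1],
)

```text
time: 17.25
tool_pos: [0.6252, -0.1399, 0.0443]
tool_rot: [1.571, 0.873, 0.099]
contact_force: [-9.5, -0.2, 5.3]
opening: 0.0005
```

```bash
python3 - <<'E'
from fk import *
p,Rc,s=cur();print(s["time"],p,s["opening"],s["contact_force"])
for x,z in((-57.3,44),): print(delta(pt(PR,(x,0,z)),toolR(40,PR[2],-1)))
E
```

```text
17.25 [ 0.625 -0.14   0.044] 0.00046956725669629887 [-9.503 -0.243  5.348]
[ 0.004 -0.009  0.021  0.066  0.038  0.032]
```

```bash
cat >> fk.py <<'E'
def ballp(q): return np.array([20-160*np.cos(.698-q),-102,161+160*np.sin(.698-q)])
E
python3 - <<'E'
from fk import *
k,_=fitk();q=cur()[2]["qpos"]
print(delta([.50,-.16,.20],toolR(40,PR[2],-1)))
for t,p in((40,[.50,-.16,.20]),(20,[.46,-.2,.30]),(0,[.46,-.24,.34]),(0,pt(PR,ballp(0)+[0,0,50])),(0,pt(PR,ballp(1.187)+[0,0,16]))):
    q,e=ik(np.array(p),toolR(t,PR[2],-1),k,q);print(q,round(e,4))
E
```

```text
[  0.004  -0.009   0.021 -20.068   0.305   0.757]
[-0.768  0.154  2.115  0.992  0.625 -0.056] 0.0
[-0.727  0.084  1.707  0.283  1.124  0.651] 0.0
[-0.629  0.269  1.319  0.     1.554  0.843] 0.0
[-0.514  0.526  0.998  0.     1.618  0.958] 0.0
[-0.532  0.634  1.398 -0.     1.109  0.94 ] 0.0
```

jog_arm(
  plan=[0,0,0,-0.5,-0.5,0,-1,0,0,0,-4,-0.3,0,-1,0,0,0,-9,0,0.2,-1,0,0,0,-14,0.2,0.5,-1,0,0,0,-20,0.3,0.8,-1,0,0,0,-20,0.3,0.8,-1,0,0,-8,-25,2,3,-1,0,0,-16,-30,3,5,-1,0,0,-20,-30,3,5,-1],
)

```text
time: 18.15
tool_pos: [0.4632, -0.2025, 0.2867]
tool_rot: [1.588, 1.184, 0.119]
contact_force: [1.9, -0.2, -0.8]
opening: 0.0002
```

```bash
python3 - <<'E'
from fk import *
p,Rc,s=cur();print(s["time"],p,s["tool_rot"],s["qpos"])
print(delta([.46,-.22,.34],toolR(0,PR[2],-1)))
E
```

```text
18.15 [ 0.463 -0.202  0.287] [1.588 1.184 0.119] [-0.751  0.091  1.749  0.335  1.069  0.59 ]
[  0.161  -0.422 -22.17   -5.131   1.556   1.676]
```

jog_arm(
  plan=[0,0,-8,-2.5,0.8,1,-1,0,-0.4,-16,-5.1,1.6,1.7,-1,0,-0.4,-22,-5.1,1.6,1.7,-1,0,-0.4,-22,-5.1,1.6,1.7,-1,0,-0.4,-22,-5.1,1.6,1.7,-1],
)

```text
time: 18.65
tool_pos: [0.4627, -0.2195, 0.3388]
tool_rot: [1.585, 1.56, 0.12]
contact_force: [0.4, 0.6, -0.6]
opening: 0.0006
```

```bash
python3 snap.py 11 wrist side; python3 - <<'E'
from fk import *
p,Rc,s=cur();print(s["time"],p,s["tool_rot"])
Rt=toolR(0,PR[2],-1)
print("above",delta(pt(PR,ballp(0)+[0,0,50]),Rt))
w=dict(np.load("pics/wrist11.npz"));print("ball px",proj(w,[pt(PR,ballp(0))]))
E
```

```text
18.75 [ 0.462 -0.22   0.339] [1.497 1.559 0.03 ]
above [ 0.312  0.047 -0.651  2.713 12.553  3.953]
ball px [[382.96   37.283]]
```

View pics/wrist11.png

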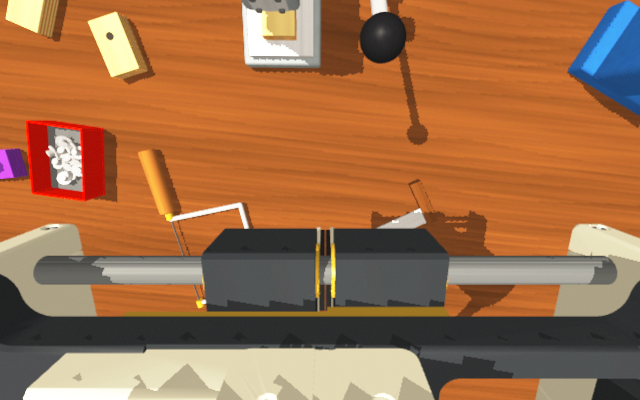

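jog_arm(
  plan=[0.3,0,-0.6,0,4,1.5,-1,0.3,0,-0.6,1,8,3,-1,0.3,0,-0.6,2.7,12.6,4,-1,0.3,0,-0.6,2.7,12.6,4,-1,0.3,0,-0.6,2.7,12.6,4,-1],
)

```text
time: 19.25
tool_pos: [0.5917, -0.2472, 0.3127]
tool_rot: [-1.554, 1.569, -3.026]
contact_force: [0.3, -0.0, -0.3]
opening: 0.0004
```

```bash
python3 - <<'E'
from fk import *
p,Rc,s=cur();print(s["time"],p,s["tool_rot"])
Rt=toolR(0,PR[2],-1)
for q in (0,.1,.2,.35,.5,.65,.8,.95,1.1,1.187,1.25): print(q,delta(pt(PR,ballp(q)+[0,0,16]),Rt).round(2).tolist())
E
```

```text
19.25 [ 0.592 -0.247  0.313] [-1.554  1.569 -3.026]
0 [-0.0, 0.0, 0.12, 3.29, -0.05, -0.12]
0.1 [-0.0, 0.0, 0.12, 4.57, -1.02, -0.12]
0.2 [-0.0, 0.0, 0.12, 5.94, -1.85, -0.12]
0.35 [-0.0, 0.0, 0.12, 8.12, -2.83, -0.12]
0.5 [-0.0, 0.0, 0.12, 10.43, -3.47, -0.12]
0.65 [-0.0, 0.0, 0.12, 12.81, -3.76, -0.12]
0.8 [-0.0, 0.0, 0.12, 15.21, -3.69, -0.12]
0.95 [-0.0, 0.0, 0.12, 17.57, -3.26, -0.12]
1.1 [-0.0, 0.0, 0.12, 19.84, -2.49, -0.12]
1.187 [-0.0, 0.0, 0.12, 21.09, -1.89, -0.12]
1.25 [-0.0, 0.0, 0.12, 21.97, -1.38, -0.12]
```

jog_arm(
  plan=[0,0,0,2,0,-0.1,-1,0,0,0,3.3,0,-0.1,-1,0,0,0,3.9,-0.5,-0.1,-1,0,0,0,4.6,-1,-0.1,-1,0,0,0,5.9,-1.8,-0.1,-1,0,0,0,7,-2.4,-0.1,-1,0,0,0,8.1,-2.8,-0.1,-1,0,0,0,9.3,-3.2,-0.1,-1,0,0,0,10.4,-3.5,-0.1,-1,0,0,0,10.4,-3.5,-0.1,-1],
)

```text
time: 20.25
tool_pos: [0.5561, -0.2501, 0.2108]
tool_rot: [-0.039, 1.568, -1.512]
contact_force: [-2.1, -0.0, 2.7]
opening: 0.0
```

```bash
python3 snap.py 12 side; python3 - <<'E'
from fk import *
import cv2
p,Rc,s=cur();print(s["time"],p,s["tool_rot"],s["contact_force"])
Rt=toolR(0,PR[2],-1)
for q in (.5,.65,.8,.95,1.05,1.15,1.187,1.21): print(q,delta(pt(PR,ballp(q)+[0,0,16]),Rt).round(2).tolist())
im=cv2.imread("pics/side12.png");cv2.imwrite("pics/c13.png",cv2.resize(im[80:230,260:440],None,fx=4,fy=4,interpolation=cv2.INTER_CUBIC))
E
```

```text
20.3 [ 0.557 -0.25   0.211] [ 0.243  1.568 -1.229] [-2.143 -1.376  2.455]
0.5 [-0.04, 0.17, -0.04, 0.3, 0.02, -0.06]
0.65 [-0.04, 0.17, -0.04, 2.68, -0.27, -0.06]
0.8 [-0.04, 0.17, -0.04, 5.08, -0.21, -0.07]
0.95 [-0.04, 0.17, -0.04, 7.44, 0.21, -0.08]
1.05 [-0.04, 0.17, -0.04, 8.97, 0.69, -0.08]
1.15 [-0.04, 0.17, -0.04, 10.44, 1.31, -0.09]
1.187 [-0.04, 0.17, -0.04, 10.97, 1.58, -0.09]
1.21 [-0.04, 0.17, -0.04, 11.29, 1.75, -0.09]
```

View pics/c13.png

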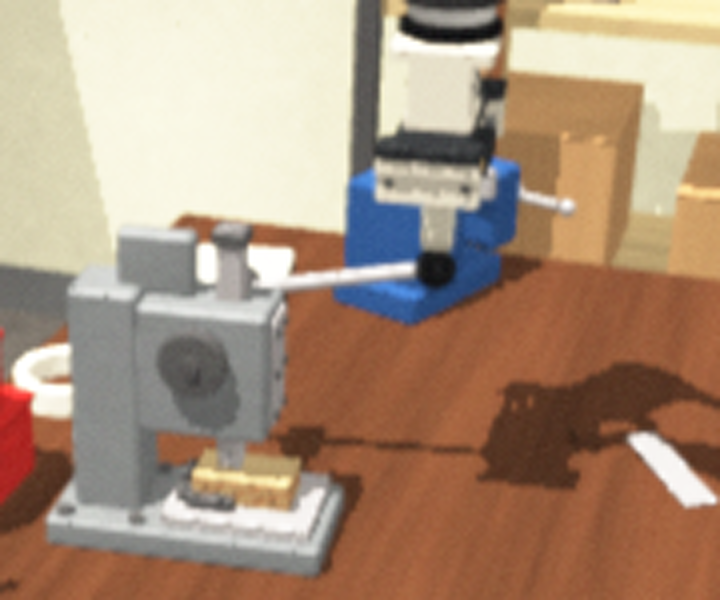

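The ball at (434,268) is following the fingertips down, and the ram at (230,455) is coming onto the nut. I'll keep pressing.

jog_arm(
  plan=[0,0,0,1.4,-0.1,-0.1,-1,0,0,0,2.7,-0.3,-0.1,-1,0,0,0,3.9,-0.3,-0.1,-1,0,0,0,5.1,-0.2,-0.1,-1,0,0,0,6.2,0,-0.1,-1,0,0,0,7.4,0.2,-0.1,-1,0,0,0,8.2,0.5,-0.1,-1,0,0,0,9,0.7,-0.1,-1,0,0,0,9.7,1,-0.1,-1,0,0,0,10.4,1.3,-0.1,-1],
)

```text
time: 21.3
tool_pos: [0.5705, -0.2478, 0.1069]
tool_rot: [0.198, 1.568, -1.274]
contact_force: [-4.0, -0.4, 5.7]
opening: 0.0004
```

```bash
python3 - <<'E'
from fk import *
p,Rc,s=cur();print(s["time"],p,s["tool_rot"],s["contact_force"])
Rt=toolR(0,PR[2],-1)
for q in (1.1,1.15,1.187,1.21): print(q,delta(pt(PR,ballp(q)+[0,0,16]),Rt).round(2).tolist())
E
```

```text
21.3 [ 0.571 -0.248  0.107] [ 0.198  1.568 -1.274] [-4.041 -0.385  5.681]
1.1 [-0.0, 0.16, -0.03, -0.75, -0.41, 0.04]
1.15 [-0.0, 0.16, -0.03, -0.02, -0.08, 0.04]
1.187 [-0.0, 0.16, -0.03, 0.5, 0.19, 0.03]
1.21 [-0.0, 0.16, -0.03, 0.83, 0.36, 0.03]
```

jog_arm(
  plan=[0,0,0,0.3,0.1,0,-1,0,0,0,0.5,0.2,0,-1,0,0,0,0.7,0.2,0,-1,0,0,0,0.7,0.2,0,-1],
)

```text
time: 21.7
tool_pos: [0.5726, -0.2477, 0.1016]
tool_rot: [0.417, 1.567, -1.055]
contact_force: [-5.4, 0.6, 12.5]
opening: 0.0007
```

```bash
python3 - <<'E'
from fk import *
p,Rc,s=cur();print(s["time"],p,s["contact_force"])
print(delta(pt(PR,ballp(1.187)+[0,0,16]),toolR(0,PR[2],-1)))
E
```

```text
21.7 [ 0.573 -0.248  0.102] [-5.371  0.573 12.451]
[ 0.005  0.199 -0.088 -0.025 -0.02   0.028]
```

jog_arm(
  plan=[0,0,0,0.2,0,0,-1,0,0,0,0.3,0,0,-1,0,0,0,0.3,0,0,-1,0,0,0,0.3,0,0,-1,0,0,0,0.3,0,0,-1,0,0,0,0.3,0,0,-1,0,0,0,0.3,0,0,-1,0,0,0,0.3,0,0,-1,0,0,0,0.3,0,0,-1,0,0,0,0.3,0,0,-1],
)

```text
time: 22.7
tool_pos: [0.5727, -0.2478, 0.1012]
tool_rot: [0.568, 1.565, -0.903]
contact_force: [-11.5, 4.0, 28.6]
opening: 0.0007
```

```bash
python3 snap.py 13 side; python3 - <<'E'
from fk import *
import cv2
p,Rc,s=cur();print(s["time"],p,s["contact_force"])
Rt=toolR(0,PR[2],-1)
for q in (1.187,1.1,.95,.8,.65,.5,.35,.2,.1,0): print(q,delta(pt(PR,ballp(q)+[0,0,16]),Rt).round(2).tolist())
im=cv2.imread("pics/side13.png");cv2.imwrite("pics/c14.png",cv2.resize(im[80:230,260:440],None,fx=4,fy=4,interpolation=cv2.INTER_CUBIC))
E
```

```text
22.75 [ 0.573 -0.248  0.101] [-10.927   4.437  28.832]
1.187 [0.02, 0.27, -0.17, -0.06, -0.03, 0.02]
1.1 [0.02, 0.27, -0.17, -1.32, -0.63, 0.03]
0.95 [0.02, 0.27, -0.17, -3.59, -1.39, 0.04]
0.8 [0.02, 0.27, -0.17, -5.95, -1.81, 0.05]
0.65 [0.02, 0.27, -0.17, -8.35, -1.87, 0.06]
0.5 [0.02, 0.27, -0.17, -10.73, -1.56, 0.07]
0.35 [0.02, 0.27, -0.17, -13.04, -0.91, 0.08]
0.2 [0.02, 0.27, -0.17, -15.22, 0.08, 0.09]
0.1 [0.02, 0.27, -0.17, -16.58, 0.92, 0.1]
0 [0.02, 0.27, -0.17, -17.86, 1.89, 0.1]
```

View pics/c14.png

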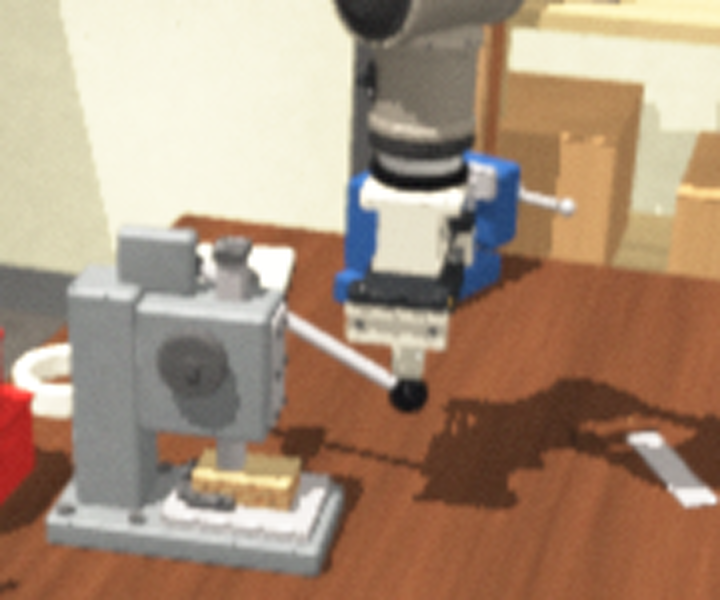

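At the stop: the reaction is 29 N and the tool no longer moves. Held for 1 s, so I let the lever ride back up.

jog_arm(
  plan=[0,0,0,-0.3,0,0,-1,0,0,0,-1.3,-0.6,0,-1,0,0,0,-2.5,-1.1,0,-1,0,0,0,-3.6,-1.4,0,-1,0,0,0,-4.8,-1.6,0,-1,0,0,0,-6,-1.8,0,-1,0,0,0,-7.2,-1.9,0,-1,0,0,0,-8.4,-1.9,0,-1,0,0,0,-9.5,-1.7,0,-1,0,0,0,-10.7,-1.6,0,-1],
)

```text
time: 23.75
tool_pos: [0.5563, -0.2489, 0.2046]
tool_rot: [0.035, 1.568, -1.437]
contact_force: [0.9, 0.2, 1.0]
opening: 0.0001
```

jog_arm(
  plan=[0,0,0,-1.1,0.3,0,-1,0,0,0,-2.3,0.6,0,-1,0,0,0,-3.4,1.1,0,-1,0,0,0,-4.5,1.6,0,-1,0,0,0,-5.9,2.5,0,-1,0,0,0,-7.1,3.5,0,-1,0,0,0,-10,3.5,0,-1,0,0,0,-13,3.5,0,-1,0,0,0,-13,3.5,0,-1,0,0,0,-13,3.5,0,-1],
)

```text
time: 24.75
tool_pos: [0.591, -0.2451, 0.3342]
tool_rot: [0.234, 1.568, -1.238]
contact_force: [-0.2, 0.4, -0.9]
opening: 0.0006
```

```bash
python3 - <<'E'
from fk import *
p,Rc,s=cur();print(s["time"],p,s["contact_force"])
print(delta([.46,-.22,.34],toolR(0,PR[2],-1)))
E
```

```text
24.75 [ 0.591 -0.245  0.334] [-0.154  0.379 -0.863]
[  0.      0.176  -0.042  -0.603 -12.79   -3.791]
```

jog_arm(
  plan=[0,0,0,-0.6,-4,-1,-1,0,0,0,-0.6,-8,-2.5,-1,0,0,0,-0.6,-12.8,-3.8,-1,0,0,0,-0.6,-12.8,-3.8,-1,0,0,0,-0.6,-12.8,-3.8,-1],
)

```text
time: 25.25
tool_pos: [0.459, -0.2197, 0.3394]
tool_rot: [-0.057, 1.569, -1.53]
contact_force: [0.1, 0.1, 0.8]
opening: 0.0005
```

```bash
python3 snap.py 14 side top wrist; python3 - <<'E'
from fk import *
import cv2
p,Rc,s=cur();print(s["time"],p)
im=cv2.imread("pics/side14.png");cv2.imwrite("pics/c15.png",np.hstack([cv2.resize(cv2.imread(f"pics/side{n}.png")[165:225,275:355],None,fx=5,fy=5,interpolation=cv2.INTER_CUBIC) for n in(10,14)]))
cv2.imwrite("pics/c16.png",cv2.resize(im[80:230,260:440],None,fx=4,fy=4,interpolation=cv2.INTER_CUBIC))
print(delta([.42,-.15,.16],toolR(50,PR[2],-1)))
k,_=fitk();q=s["qpos"]
for t,p in((25,[.44,-.19,.3]),(40,[.43,-.17,.25]),(50,[.42,-.15,.2])):
    q,e=ik(np.array(p),toolR(t,PR[2],-1),k,q);print(q,round(e,4))
E
```

```text
25.4 [ 0.461 -0.22   0.339]
[ 0.076  0.139 49.967 17.916 -3.379 -7.452]
[-0.795  0.008  1.818  0.386  1.065  0.53 ] 0.0
[-0.96  -0.031  2.143  0.847  0.844 -0.012] 0.0
[-1.088  0.065  2.393  1.318  0.824 -0.646] 0.0
```

View pics/c15.png

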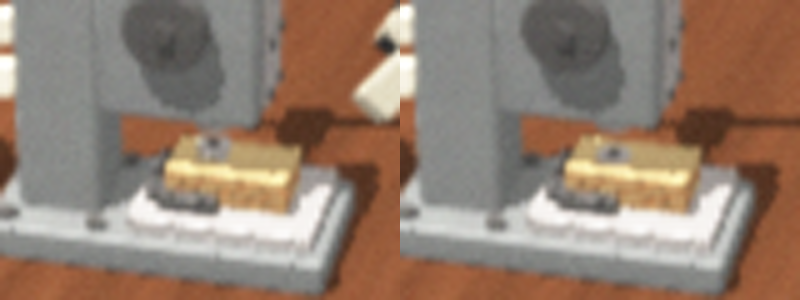

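View pics/c16.png

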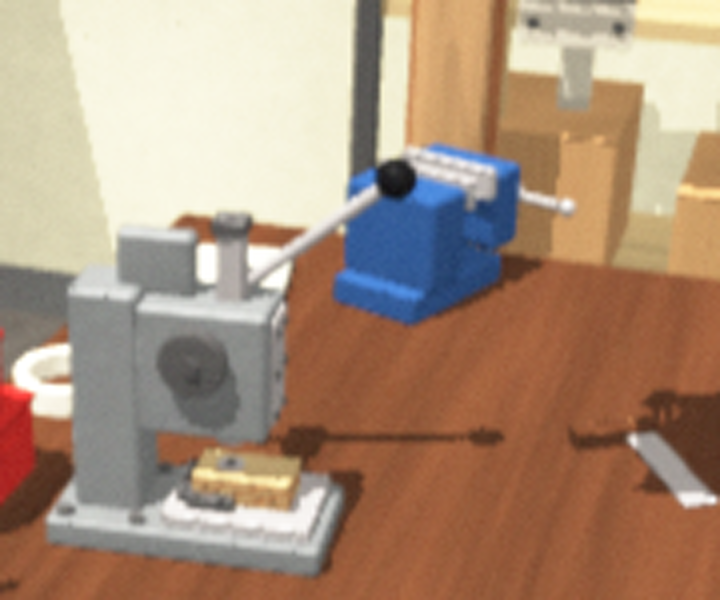

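View pics/wrist14.png

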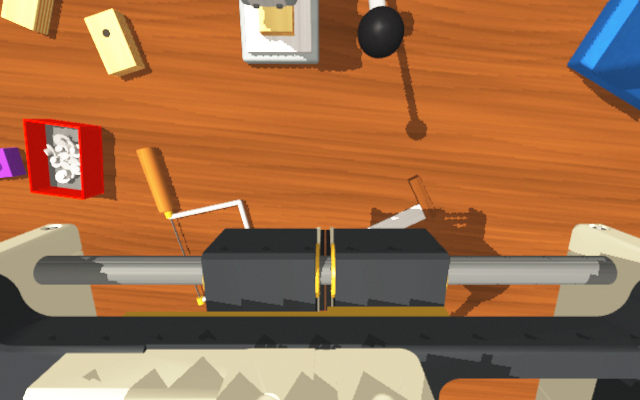

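jog_arm(
  plan=[0,0,8,1,-1,-1,-1,0,0,16,3,-1.5,-2,-1,0,0,24,5,-2,-3,-1,0,0,32,8,-2.5,-4,-1,0,0,40,12,-3,-5,-1,0,0,45,15,-3.4,-6.5,-1,0,0,50,17.5,-3.4,-6.5,-1,0,0,50,17.5,-3.4,-6.5,-1,0,0,50,17.5,-3.4,-6.5,-1,0,0,50,17.5,-3.4,-6.5,-1],
)

```text
time: 26.4
tool_pos: [0.4193, -0.1594, 0.1626]
tool_rot: [1.571, 0.698, 0.097]
contact_force: [0.2, 0.3, 0.3]
opening: 0.0004
```

```bash
python3 snap.py 15 wrist; python3 - <<'E'
from fk import *
import cv2
p,Rc,s=cur();print(s["time"],p,s["tool_rot"])
w=dict(np.load("pics/wrist15.npz"))
print(proj(w,tf(PR,np.array([(0,0,61),(0,0,67.5),(-50,22,59),(-50,-22,59),(-50,22,35),(-50,-22,35),(-70,45,35),(-70,-45,35),(-8,22,45),(-34,0,95)])/1000)))
E
```

```text
26.45 [ 0.419 -0.159  0.162] [1.571 0.699 0.097]
[[325.61   99.952]
 [325.618  95.769]
 [307.965 126.774]
 [343.527 126.712]
 [308.807 140.985]
 [342.614 140.925]
 [290.156 152.205]
 [361.375 152.077]
 [309.365 113.65 ]
 [325.755  93.766]]
```

View pics/wrist15.png

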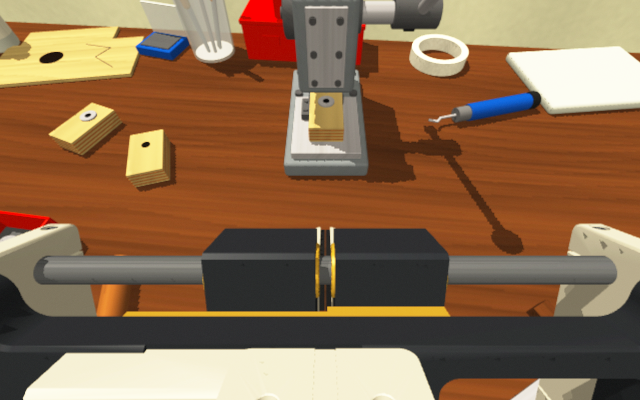

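```bash
python3 - <<'E'
import cv2
im=cv2.imread("pics/wrist15.png");cv2.imwrite("pics/c17.png",cv2.resize(im[80:165,275:375],None,fx=7,fy=7,interpolation=cv2.INTER_CUBIC))
E
```

```text
(no output)
```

View pics/c17.png

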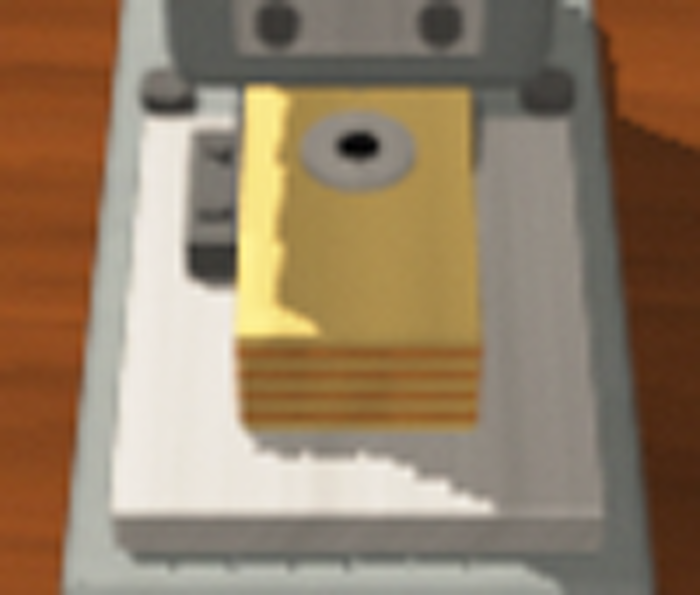

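```bash
python3 -c "
from cell import robot
print(robot.hand_in())"
```

```text
the job is handed in; nothing more can be done
None
```

The nut is pressed home and the block is still in the stops. I handed in at about 26.5 s; no verdict comes back.

**What I did**
- The arm couldn't lean far enough at the block's starting place. So I carried it upright to clear bench in front of the press and gripped it again with the fingers leaning 40°.
- I set it on the bolster and slid it into the back and side stops until both pushed back, about 16 N and 11 N. I let go, then nudged the plain end with about 9 N; the tool moved only 0.8 mm, so the block was already against the back stop.
- I pressed the lever ball down along its arc with the shut fingers, ending at 101 mm (about 102 mm expected at the stop). There it pushed back with 29 N and moved no further. I held it for 1 s, let it ride back up and backed away.

**Last checks**
- **Nut:** in the close view its top is within 1 pixel of where a fully seated nut should be.
- **Block:** it touches the side stop and its corners were within 1–2 pixels of the ideal pose, measured just before pressing. It looked unmoved afterwards. The back stop's contact line is hidden by the head, so that contact rests on the push forces.
- **Lever:** the ball is back at its starting place in the side view.
- **Other items:** the other two blocks and the tub look undisturbed, judged by eye in the last views.

One check is less clear: in the coarse side view the nut dropped about 1.4 pixels against the 2.2 I expected. I trusted the close view instead.

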